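# Set out a pantry display with a chocked row of cans

## Robot

A 6-joint arm with a two-finger parallel gripper is mounted at the origin on the work surface. World frame = base frame: x ahead of the robot, y to its left, z up, the work surface at z = 0. Lengths are in m, angles in rad, forces in N, time in s.
With the tool pointing down it reaches from about 0.325 to 0.85 m from the base axis. Payload 15.5 kg.
Tool frame: the origin (TCP) lies at the very end of the fingers, on their centre line; the grasp point (between the pads) lies 19 mm behind it; z points along the fingers, y is the line along which they close (so a half turn about z gives the same grasp; the last joint's range is limited). The gripper opens to 91 mm and grips with 3 to 60 N. Pads are 32 mm wide; open, the fingers measure 118 mm over their backs; the gripper's body (76 mm by 178 mm) begins 60 mm behind the grasp point.
Start: joints at [-1.423, 0.494, 1.345, -0, 1.302, -0.096], TCP at [0.15, -0.607, 0.214] pointing down, gripper open.
Joint ranges: [-2.91, 2.91], [-0.82, 2.16], [0.22, 2.67], [-1.22, 4.37], [0.12, 2.79], [-3.08, 3.08]. Speed limits (rad/s): [1.89, 1.89, 2.57, 3.01, 3.01, 3.01].

## Interface

Orientations are given as a unit quaternion [x, y, z, w].
In Python, from cell import read_state, get_image, camera_info, finish_job, nets gives the robot as it stands.
- The arm moves only by the tool drive_tool, never from a script. Its argument "plan" is text: rows parted by semicolons, each of 7 numbers parted by spaces: the shift along the tool's x, y, z normalised to -1 to 1, where 1 is 0.12 m, then the turn, a rotation vector about the tool's x, y, z normalised to -1 to 1, where 1 is 60 degrees, then the opening, from 0 (shut) to 1 (fully open). A call has 1 to 8 rows; each row is the pose to reach, as a shift and turn from the pose commanded when the call began, along the tool's axes at that moment; what a row does not reach only later rows make up. A row lasts 1/12 s, in which the tool goes at most 41.7 mm and 7.16 degrees, less where a joint would pass 70% of its speed; a pose out of reach is approached as far as the arm can. A call with a number of a shift or a turn outside -1 to 1 is refused whole. A call with a gripper value outside its range is refused whole. The fingers move at their own pace and stop on an object; "newtons" is the grip in N (left out, the last holds). Time passes only in rows, so rows that repeat a pose let the fingers close. It gives the time, the measured TCP pose, the force, the opening and the grip force at its end, in the units of the state.
- read_state(): the state, without advancing time (a new reading comes with each control period).
- get_image(name): name is "scene" or "top"; returns the picture (420x560x3 uint8, blue, green, red); there is no depth.
- camera_info(name): a dict with "fov_y" (degrees; the focal length in pixels is half the picture's height over the tangent of half this angle, whatever the lens; pixels are square), "cx", "cy" (the principal point, pixels), "D" ([k1, k2, p1, p2, k3] as OpenCV has them; the pictures are not rectified), "view" (4x4, takes a point from world to camera coordinates). Camera axes: x right, y up, looking along -z (the intrinsics and any distortion apply to the point x, -y, -z); pixel columns grow to the right and rows downward; lengths in m; the calibration is good to about 2 mm. A picture is of the moment at which its call begins. camera_info takes no time and is no camera call.
- finish_job(): hands the job in; it is judged then, once.
Trained networks look in the newest picture that a camera, given by its name, has taken for a name from the list of things; names that differ only in an ending like _2 or _b are one class to them, and where a whole thing is asked for, a point or a joint stands for the part that bears it (a point fixed in the world has none). Each returns a list of dicts, best first, with "confidence" (0 to 1); they miss things now and then, are a little off and sometimes report something else, mostly with a low value. They report only what shows in the picture. A call takes as long as a camera call. They do not tell look-alikes from the thing itself.
- nets.cut_out(camera, thing): "pixels" (420x560 bool, what is visible of it).
- nets.tip_of(camera, thing): "location" ([x, y, z] in m, in the coordinates of the camera as it stood for that picture, good to about 4 mm: a listed point, or the origin of a listed thing).
The state is a dict: "clock": time; "joints": joint angles; "qd": joint speeds; "joint_efforts": joint torques, N m; "position": TCP position; "tcp_rot": TCP orientation; "wrist_force": force on the tool from outside, world axes, zero at the start; "wrist_torque": the same for the moment, N m; "opening": finger opening in m; "grasp_force": force on a finger pad.
Only numpy, scipy, OpenCV 4.12 (cv2) and the standard library are available. Lean on these libraries where they do the work, as an engineer would, in place of code of your own. Each camera call takes 0.05 s, during which the arm holds its last target. There are 200 camera calls.

## Task

Set out the sample display on the plywood board. In a row along the middle of the bare plywood, lay the thick can on its side snug against the end stop, the thin can snug beside it, both with their axes running from front to back of the board, and the wooden chock with its slope snug against the thin can's other side, so that the row cannot roll apart. On the black strip straight behind the thick can stand the carton, its long side along the strip, and on top of it lay the flat tin, centred and lined up the same way; leave the jam jar and the pepper pot where they stand.

Things in the scene. Friction and masses are not known exactly. Their poses are not given: they have to be found in the camera images.
- board: Fixed plywood board, 210 (x) x 260 (y) x 12 mm. Origin: centre of underside; x to its back edge (away from robot), y to its left end, z up; top at z = 12. A black rubber strip flush with the top covers the back, x = 35 to 105. Bare plywood: x = -105 to 35, middle line x = -35. Wooden end stop across the left end: x = -95 to 25, y = 115 (face to the row) to 130, top at z = 42.
- thick_can: The thicker steel food can with a pale paper label, lying on its side at the start: diameter 60 mm, 64 mm long, about 250 g. Origin: its middle, on its axis; its x axis is the can's axis. The flat ends can be gripped (64 mm apart).
- thin_can: The thinner steel food can with a pale paper label, lying on its side at the start: diameter 46 mm, 64 mm long, about 150 g. Origin: its middle, on its axis; its x axis is the can's axis. The flat ends can be gripped (64 mm apart).
- chock: Pale wooden wedge, 64 wide (x) x 40 long (y) x 34 mm high, 60 g. Origin: centre of underside; y points to its thin end (toe), 4 mm high at y = 20. A plane slope rises from it to a flat top from y = -6 to the upright heel at y = -20. Upright side faces 64 mm apart can be gripped. When its slope touches the lying thin can, the origin is 34 mm from the can's axis, seen from above.
- chock_toe (a point): Middle of the toe edge of the chock, 2 mm above its underside. It fits in below the bulge of a can, so it is set down a little clear of the can and slid in.
- carton: Small closed cardboard carton with a white printed panel on each side, 48 (its x) x 76 (its y) x 58 mm high, about 150 g, upright. Origin: centre of its underside, z up.
- flat_tin: Flat bare steel fish tin with rounded edges, 56 (its x) x 84 (its y) x 28 mm high, about 140 g, lying flat with its ring pull up. Origin: centre of its underside, z up.
- jam_jar: Bystander among the goods: squat amber glass jam jar with a white cap, 54 mm in diameter, 60 mm high, standing. Origin: centre of its underside.
- pepper_pot: Bystander: white china pepper pot, 36 mm in diameter, 55 mm high, standing on the right end of the board's black strip. Origin: centre of its underside.
There are look-alikes about, which are no part of the job. Leave any pink or turquoise look-alike of the thick_can alone.

How it is judged:
At the end, for the whole second after the job is handed in: At rest: row within 20 mm of the bare plywood's middle line, axes within 0.2 rad, stop-can gap under 13 mm, can-can and can-chock gaps under about 15 mm, toe to the can; carton upright, within 18 mm of the strip's middle, 25 mm of behind the thick can; tin on it within 14 mm; both within 0.25 rad (x of thick_can in the frame of board between -0.055 and -0.015 m and z of thick_can in the frame of board between 0.037 and 0.047 m and angle between the x axis of each of thick_can, thin_can, chock and the x axis of board, either way round below 0.2 rad and x of thin_can in the frame of board between -0.055 and -0.015 m and z of thin_can in the frame of board between 0.03 and 0.04 m and x of chock in the frame of board between -0.055 and -0.015 m and z of chock in the frame of board between 0.007 and 0.017 m and y of thick_can in the frame of board between 0.072 and 0.092 m and horizontal distance between thick_can and thin_can below 0.068 m and horizontal distance between chock and thin_can below 0.05 m and horizontal distance between chock_toe and thin_can below 0.033 m and angle between chock's own z axis and vertical below 0.12 rad and x of carton in the frame of board between 0.052 and 0.088 m and y of carton in the frame of board between 0.058 and 0.108 m and z of carton in the frame of board between 0.008 and 0.016 m and angle between the x axis of carton and the x axis of board, either way round below 0.25 rad and angle between each of carton, flat_tin's own z axis and vertical below 0.1 rad and x of flat_tin in the frame of carton between -0.014 and 0.014 m and y of flat_tin in the frame of carton between -0.015 and 0.015 m and z of flat_tin in the frame of carton between 0.053 and 0.063 m and angle between the x axis of flat_tin and the x axis of carton, either way round below 0.25 rad and linear speed of each of thick_can, thin_can, chock, carton, flat_tin below 0.02 m/s); the robot touches nothing.
It fails at once if the jam jar is pushed more than 25 mm or knocked over (distance of jam_jar from where it was at the start of the episode above 0.025 m or angle between jam_jar's own z axis and vertical above 0.4 rad).
It fails at once if the pepper pot is pushed more than 25 mm or knocked over (distance of pepper_pot from where it was at the start of the episode above 0.025 m or angle between pepper_pot's own z axis and vertical above 0.4 rad).
It also fails if it takes over 134 s, if anything falls off the work surface, if the arm or the gripper's body presses on something with over 40 N, if the wrist force passes 120 N, or if a joint passes its speed limit or range.

## Working session

There is one attempt and no reset: what is moved stays moved. The work goes in short steps, Python scripts to look and compute and a tool call to move; the robot and the scene stay as the last step left them, time stands still between calls to the robot, and variables do not carry over. Pictures are saved under pics/ and viewed, at most 14 in all, crops included, and the job is handed in when it is done.

Besides the shell and the picture viewer there is one more tool, called after "Request:" as name(argument=value, ...) on one line, values as JSON. drive_tool: Moves the arm, as the interface text tells. Scaled input: -1 to 1 covers 0.12 m each way for a shift and 60 degrees each way for a turn. Its arguments: {"type":"object","properties":{"plan":{"type":"string"},"newtons":{"type":"number"}},"required":["plan"]}

```bash
mkdir -p pics; ls; cat > h.py <<'E'
import numpy as np, cv2
from scipy.spatial.transform import Rotation as R
from cell import read_state, get_image, camera_info, finish_job, nets
def K(c):
    i=camera_info(c); f=210/np.tan(np.radians(i['fov_y'])/2)
    return np.array([[f,0,i['cx']],[0,f,i['cy']],[0,0,1]]),np.array(i['D'],float),np.array(i['view'],float)
def ray(c,px):
    k,D,V=K(c); u=cv2.undistortPoints(np.array(px,float).reshape(-1,1,2),k,D).reshape(-1,2)
    d=np.c_[u[:,0],-u[:,1],-np.ones(len(u))]@V[:3,:3]
    return -V[:3,:3].T@V[:3,3],d
def onz(c,px,z):
    o,d=ray(c,px); return o+d*((z-o[2])/d[:,2])[:,None]
def w(c,p):
    V=np.linalg.inv(K(c)[2]); return V[:3,:3]@np.array(p)+V[:3,3]
def proj(c,P):
    k,D,V=K(c); P=np.atleast_2d(P)@V[:3,:3].T+V[:3,3]; P=P*[1,-1,-1]
    return cv2.projectPoints(P,np.zeros(3),np.zeros(3),k,D)[0].reshape(-1,2)
E
python3 - <<'E'
from h import *
for c in ('scene','top'):
    cv2.imwrite(f'pics/{c}0.png',get_image(c)); print(c,np.round(ray(c,[[280,210]]),3).tolist() if 0 else ray(c,[[280,210]]))
for t in ['board','thick_can','thin_can','chock','chock_toe','carton','flat_tin','jam_jar','pepper_pot']:
    for c in ('top','scene'):
        print(t,c,[(round(r['confidence'],2),np.round(w(c,r['location']),3).tolist()) for r in nets.tip_of(c,t)][:4])
E
```

```text
pics
scene (array([1.08059781, 0.02037573, 0.90548658]), array([[-0.57794865,  0.02445525, -0.8162957 ]]))
top (array([0.34692851, 0.04662841, 1.06610637]), array([[ 0.09919394,  0.02606892, -0.99478025]]))
board top [(0.77, [0.524, -0.197, -0.001])]
board scene [(0.69, [0.517, -0.203, 0.0])]
thick_can top [(0.89, [0.396, 0.459, 0.025]), (0.64, [0.459, 0.311, 0.036]), (0.61, [0.296, 0.313, 0.034])]
thick_can scene [(0.96, [0.3, 0.308, 0.03]), (0.83, [0.392, 0.459, 0.028]), (0.65, [0.455, 0.309, 0.033]), (0.16, [0.584, 0.317, 0.007])]
thin_can top [(0.73, [0.589, 0.072, 0.023])]
thin_can scene [(0.91, [0.591, 0.069, 0.029])]
chock top [(0.88, [0.585, 0.317, 0.002])]
chock scene [(0.92, [0.585, 0.319, 0.005])]
chock_toe top [(0.6, [0.584, 0.339, 0.002])]
chock_toe scene [(0.83, [0.585, 0.339, 0.007])]
carton top [(0.8, [0.453, 0.065, 0.004])]
carton scene [(0.94, [0.451, 0.059, 0.003])]
flat_tin top [(0.85, [0.597, 0.184, 0.006])]
flat_tin scene [(0.87, [0.597, 0.181, 0.007])]
jam_jar top [(0.59, [0.461, 0.184, 0.001])]
jam_jar scene [(0.78, [0.46, 0.182, 0.002])]
pepper_pot top [(0.55, [0.601, -0.265, 0.013])]
pepper_pot scene []
```

```bash
python3 -c "
from h import *
s=read_state();print(s)"
```

```text
{'clock': 1.0, 'joints': array([-1.42348301e+00,  4.93607614e-01,  1.34550076e+00,  1.08037000e-05,
        1.30250634e+00, -9.54754403e-02]), 'qd': array([ 0.00073435,  0.00173386, -0.00015517,  0.00062009,  0.00016234,
        0.00123798]), 'joint_efforts': array([ 1.52029508e-03, -8.78685451e+01, -3.82244110e+01,  7.09017506e-02,
        4.43330174e-02,  2.59898633e-05]), 'position': array([ 0.15027794, -0.60666269,  0.21390997]), 'tcp_rot': array([ 9.92640920e-01,  1.21095018e-01,  4.92097745e-06, -1.11614933e-05]), 'wrist_force': array([ 0.11449285, -0.08144111, -0.92608641]), 'wrist_torque': array([-0.03051922,  0.00861851,  0.01317607]), 'grasp_force': 0.0, 'opening': 0.09126166331773995}
```

View pics/top0.png

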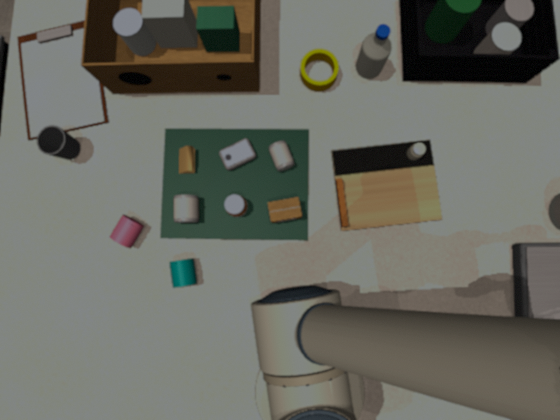

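View pics/scene0.png

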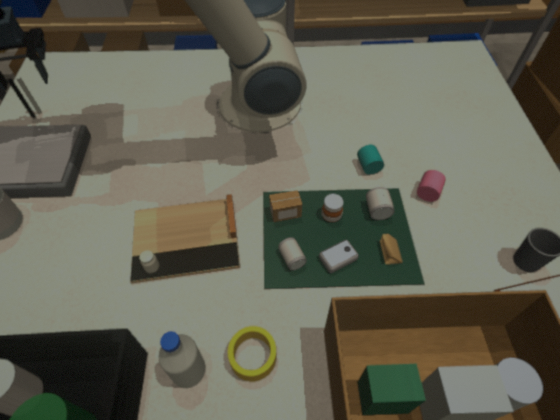

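The top picture shows the green mat with the goods: thick can (186,208), thin can (281,155), carton (285,209), tin (237,153), chock (187,160), jar (235,205). The board is at (387,185), turned a little, with its stop on the left at (342,203). I'll fit each pose by silhouette in both cameras.

```bash
cat > fit.py <<'E'
from h import *
from scipy.optimize import minimize
def box(x0,x1,y0,y1,z0,z1): return np.array([[x,y,z] for x in(x0,x1) for y in(y0,y1) for z in(z0,z1)])/1000
def cyl(r,l):
    a=np.linspace(0,2*np.pi,40); return np.array([[x,r*np.cos(t),r+r*np.sin(t)] for x in(-l/2,l/2) for t in a])/1000
def rbox(a,b,h,r):
    t=np.linspace(0,np.pi/2,5); q=[(sx*(a-r+r*np.cos(u)),sy*(b-r+r*np.sin(u)),z) for sx in(-1,1) for sy in(-1,1) for u in t for z in(0,h)]
    return np.array(q)/1000
M={'board':[box(-105,105,-130,130,0,12),box(-95,25,115,130,12,42)],'thick_can':[cyl(30,64)],'thin_can':[cyl(23,64)],
'chock':[np.array([[x,y,z] for x in(-32,32) for y,z in((20,0),(20,4),(-6,34),(-20,34),(-20,0))])/1000],
'carton':[box(-24,24,-38,38,0,58)],'flat_tin':[rbox(28,42,28,14)]}
S=4
def sil(c,name,p,z0):
    im=np.zeros((420*S,560*S),np.uint8); Rz=R.from_euler('z',p[2]).as_matrix()
    for m in M[name]:
        q=proj(c,m@Rz.T+[p[0],p[1],z0]); h=cv2.convexHull((q*S+S/2).astype(np.float32)).astype(np.int32); cv2.fillConvexPoly(im,h,255)
    return cv2.resize(im,(560,420),interpolation=cv2.INTER_AREA)/255.
def fit(name,x,y,z0=0.,cams=('top','scene'),yaws=None):
    masks={}
    for c in cams:
        best=None
        for r in nets.cut_out(c,name):
            ys,xs=np.nonzero(r['pixels'])
            d=np.hypot(*(np.array([xs.mean(),ys.mean()])-proj(c,[x,y,z0+.02])[0]))
            if best is None or d<best[0]: best=(d,r['pixels'])
        if best and best[0]<25:
            masks[c]=cv2.morphologyEx(best[1].astype(np.uint8),cv2.MORPH_CLOSE,np.ones((3,3))).astype(float)
    def cost(p): return sum(1-np.minimum(s,m).sum()/np.maximum(s,m).sum() for c,m in masks.items() for s in [sil(c,name,p,z0)])
    ya=yaws if yaws is not None else np.arange(0,np.pi,np.pi/10)
    g=sorted((cost((x,y,a)),a) for a in ya)
    res=[minimize(cost,(x,y,a),method='Nelder-Mead',options=dict(initial_simplex=[(x,y,a),(x+.006,y,a),(x,y+.006,a),(x,y,a+.2)],maxiter=70)) for _,a in g[:2]]
    return [(np.round(r.x,4).tolist(),round(r.fun,3)) for r in res],list(masks)
E
python3 - <<'E'
from fit import *
for n,x,y,ya in [('board',.521,-.2,[-.1,0,.1]),('thick_can',.457,.31,None),('thin_can',.59,.07,None),('chock',.585,.318,np.arange(-3,3.2,.35)),('carton',.452,.062,None),('flat_tin',.597,.182,None)]:
    print(n,fit(n,x,y,yaws=ya))
E
```

```text
board ([([0.5181, -0.1981, 0.1137], np.float64(0.101)), ([0.5182, -0.1979, 0.1112], np.float64(0.102))], ['top', 'scene'])
thick_can ([([0.4533, 0.3089, 0.023], np.float64(0.143)), ([0.4535, 0.3087, 0.0357], np.float64(0.149))], ['top', 'scene'])
thin_can ([([0.5887, 0.0704, 0.3696], np.float64(0.18)), ([0.5893, 0.0707, 0.3874], np.float64(0.177))], ['top', 'scene'])
chock ([([0.5817, 0.3186, 0.0266], np.float64(0.205)), ([0.5821, 0.3186, 0.0273], np.float64(0.198))], ['top', 'scene'])
carton ([([0.4489, 0.0627, 0.1397], np.float64(0.166)), ([0.4486, 0.0628, 0.1843], np.float64(0.165))], ['top', 'scene'])
flat_tin ([([0.5965, 0.1834, 0.4691], np.float64(0.209)), ([0.5965, 0.1832, 0.4545], np.float64(0.209))], ['top', 'scene'])
```

Request:
drive_tool(plan="1 -1 0 0 0 -0.95 1;1 -1 0 0 0 -0.95 1;1 -1 0 0 0 -0.95 1;1 -1 0 0 0 -0.95 1;1 -1 0 0 0 -0.95 1;1 -1 0 0 0 -0.95 1;1 -1 0 0 0 -0.95 1;1 -1 0 0 0 -0.95 1")

```text
clock: 2.27
position: [0.2382, -0.4612, 0.2141]
tcp_rot: [0.813, 0.583, -0.0, 0.0]
wrist_force: [-0.6, 0.3, -0.5]
opening: 0.0912
grasp_force: 0.0
```

Request:
drive_tool(plan="1 1 0 0 0 -0.34 1;1 1 0 0 0 -0.34 1;1 1 0 0 0 -0.34 1;1 1 0 0 0 -0.34 1;1 1 0 0 0 -0.34 1")

```text
clock: 2.68
position: [0.3956, -0.3843, 0.2141]
tcp_rot: [0.697, 0.717, 0.001, 0.001]
wrist_force: [-0.0, 1.2, 0.3]
opening: 0.091
grasp_force: 0.0
```

Request:
drive_tool(plan="1 0.5 0 0 0 0 1;1 0.5 0 0 0 0 1;1 0.5 0 0 0 0 1;1 0.5 0 0 0 0 1")

```text
clock: 3.02
position: [0.4492, -0.2612, 0.214]
tcp_rot: [0.698, 0.716, 0.001, -0.0]
wrist_force: [-0.1, -0.2, 0.7]
opening: 0.0914
grasp_force: 0.0
```

Request:
drive_tool(plan="1 0 0 0 0 0 1;1 0 0 0 0 0 1;1 0 0 0 0 0 1;1 0 0 0 0 0 1")

```text
clock: 3.35
position: [0.4438, -0.1407, 0.2139]
tcp_rot: [0.698, 0.716, 0.0, -0.001]
wrist_force: [0.3, -1.5, 0.3]
opening: 0.0911
grasp_force: 0.0
```

Request:
drive_tool(plan="1 0 0 0 0 0 1;1 0 0 0 0 0 1;1 0 0 0 0 0 1;1 0 0 0 0 0 1")

```text
clock: 3.68
position: [0.4414, -0.0211, 0.214]
tcp_rot: [0.698, 0.716, 0.0, -0.001]
wrist_force: [-0.5, -0.7, -0.2]
opening: 0.0911
grasp_force: 0.0
```

Request:
drive_tool(plan="1 0 0 0 0 0 1;1 0 0 0 0 0 1;1 0 0 0 0 0 1;1 0 0 0 0 0 1")

```text
clock: 4.02
position: [0.4392, 0.0989, 0.2141]
tcp_rot: [0.698, 0.716, 0.001, -0.0]
wrist_force: [-0.4, -0.4, 0.4]
opening: 0.0915
grasp_force: 0.0
```

Request:
drive_tool(plan="1 0 0 0 0 0 1;1 0 0 0 0 0 1;1 0 0 0 0 0 1;1 0 0 0 0 0 1;1 0 0 0 0 0 1")

```text
clock: 4.43
position: [0.4367, 0.2154, 0.2139]
tcp_rot: [0.698, 0.716, 0.0, 0.0]
wrist_force: [-0.2, -0.7, 0.2]
opening: 0.0913
grasp_force: 0.0
```

```bash
cat > go.py <<'E'
import sys
from h import *
# usage: go.py x y z psi(rad): numbers to go, tool axes, in units; psi = direction of tool y
def go(*t):
    s=read_state(); r=R.from_quat(s['tcp_rot']); p=s['position']
    c,q=np.cos(t[3]),np.sin(t[3]); G=R.from_matrix(np.array([[-q,c,0],[c,q,0],[0,0,-1]]).T)
    print('t',round(s['clock'],2),'p',np.round(p,4),'op',round(s['opening'],4),'shift',np.round(r.inv().apply(np.array(t[:3])-p)/.12,3),'turn',np.round((r.inv()*G).as_rotvec()/np.radians(60),3))
go(*map(float,sys.argv[1:5]))
E
python3 go.py .4535 .309 .1 .025
```

```text
t 4.43 p [0.4367 0.2154 0.2139] op 0.0913 shift [0.776 0.16  0.949] turn [ 0.    -0.     0.001]
```

Request:
drive_tool(plan="0.78 0.16 0 0 0 0 1;0.78 0.16 0 0 0 0 1;0.78 0.16 0 0 0 0 1;0.78 0.16 0.95 0 0 0 1;0.78 0.16 0.95 0 0 0 1;0.78 0.16 0.95 0 0 0 1;0.78 0.16 0.95 0 0 0 1")

```text
clock: 5.02
position: [0.4513, 0.3052, 0.095]
tcp_rot: [0.699, 0.715, -0.004, -0.001]
wrist_force: [-2.9, -0.5, -1.1]
opening: 0.0913
grasp_force: 0.0
```

Request:
drive_tool(plan="0 0 0.3 0 0 0 1;0 0 0.55 0 0 0 1;0 0 0.71 0 0 0 1;0 0 0.71 0 0 0 1")

```text
clock: 5.35
position: [0.4533, 0.3066, 0.0132]
tcp_rot: [0.699, 0.715, -0.002, -0.001]
wrist_force: [-1.0, -0.4, -0.7]
opening: 0.0912
grasp_force: 0.0
```

Request:
drive_tool(plan="0 0 0 0 0 0 0.5;0 0 0 0 0 0 0.5;0 0 0 0 0 0 0.5;0 0 0 0 0 0 0.5;0 0 0 0 0 0 0.5;0 0 0 0 0 0 0.5;0 0 0 0 0 0 0.5;0 0 0 0 0 0 0.5", newtons=20)

```text
clock: 6.02
position: [0.4546, 0.3084, 0.0161]
tcp_rot: [0.699, 0.715, 0.001, 0.0]
wrist_force: [-1.3, -2.6, 15.3]
opening: 0.064
grasp_force: 19.9
```

Request:
drive_tool(plan="0 0 -0.35 0 0 0 0.5;0 0 -0.7 0 0 0 0.5;0 0 -1 0 0 0 0.5;0 0 -1 0 0 0 0.5")

```text
clock: 6.35
position: [0.4568, 0.3097, 0.1417]
tcp_rot: [0.699, 0.715, 0.005, 0.001]
wrist_force: [2.5, 1.0, -0.4]
opening: 0.0643
grasp_force: 19.9
```

Request:
drive_tool(plan="-0.3 0 0 0 0 -0.08 0.5;-0.6 0 0 0 0 -0.08 0.5;-0.9 0 0 0 0 -0.08 0.5;-1 0 0 0 0 -0.08 0.5")

```text
clock: 6.68
position: [0.4558, 0.1846, 0.1349]
tcp_rot: [0.669, 0.744, -0.001, 0.0]
wrist_force: [-0.8, 0.9, -2.1]
opening: 0.064
grasp_force: 19.9
```

Request:
drive_tool(plan="-0.35 0 0 0 0 0 0.5;-0.7 0 0 0 0 0 0.5;-1 0 0 0 0 0 0.5")

```text
clock: 6.93
position: [0.4692, 0.067, 0.135]
tcp_rot: [0.668, 0.744, 0.0, 0.0]
wrist_force: [1.8, 0.1, -2.4]
opening: 0.0638
grasp_force: 19.9
```

Request:
drive_tool(plan="-0.35 0 0 0 0 0 0.5;-0.7 0 0 0 0 0 0.5;-1 0 0 0 0 0 0.5;-1 0 0 0 0 0 0.5;-1 0 0 0 0 0 0.5")

```text
clock: 7.35
position: [0.4823, -0.0522, 0.1348]
tcp_rot: [0.67, 0.743, 0.0, 0.0]
wrist_force: [0.7, -0.1, -3.2]
opening: 0.0643
grasp_force: 19.9
```

```bash
cat > bp.py <<'E'
import numpy as np
def b(x,y,B=(.518,-.198,.112)):
    c,s=np.cos(B[2]),np.sin(B[2]); return B[0]+c*x-s*y,B[1]+s*x+c*y
E
python3 - <<'E'
from fit import *
from bp import b
for k in [(-.035,.084),(-.035,.0325),(-.035,-.0015),(.07,.085)]: print(k,np.round(b(*k),4))
im=get_image('scene'); 
cv2.imwrite('pics/s1.png',cv2.resize(im[150:320,100:370],None,fx=2.9,fy=2.9,interpolation=cv2.INTER_CUBIC))
print(fit('board',.518,-.198,yaws=[.05,.15]))
E
python3 go.py .4763 -.1185 .09 .112
```

```text
(-0.035, 0.084) [ 0.4738 -0.1184]
(-0.035, 0.0325) [ 0.4796 -0.1696]
(-0.035, -0.0015) [ 0.4834 -0.2034]
(0.07, 0.085) [ 0.5781 -0.1057]
([([0.5178, -0.1987, 0.1153], np.float64(0.119)), ([0.5179, -0.1982, 0.1148], np.float64(0.117))], ['top', 'scene'])
t 7.5 p [ 0.4819 -0.0496  0.1347] op 0.0642 shift [-0.566 -0.108  0.373] turn [-0.    -0.    -0.004]
```

View pics/s1.png

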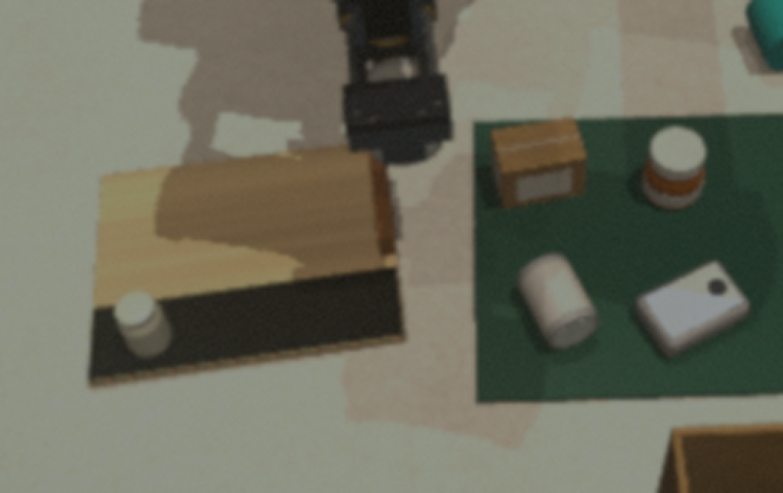

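Picture: gripper with the can sits just right of the stop (crop 385,210), everything else unmoved. Lower it beside the stop.

Request:
drive_tool(plan="-0.3 -0.09 0 0 0 0 0.5;-0.58 -0.09 0 0 0 0 0.5;-0.58 -0.09 0.2 0 0 0 0.5;-0.58 -0.09 0.4 0 0 0 0.5;-0.58 -0.09 0.6 0 0 0 0.5;-0.58 -0.09 0.75 0 0 0 0.5;-0.58 -0.09 0.82 0 0 0 0.5;-0.58 -0.09 0.82 0 0 0 0.5")

```text
clock: 8.17
position: [0.478, -0.1195, 0.035]
tcp_rot: [0.668, 0.744, -0.001, -0.001]
wrist_force: [-0.6, 0.5, -1.8]
opening: 0.0642
grasp_force: 19.9
```

```bash
python3 go.py .4741 -.1214 .028 .113; python3 -c "
from h import *
print(read_state()['wrist_force'])"
```

```text
t 8.17 p [ 0.478  -0.1195  0.035 ] op 0.0642 shift [-0.012 -0.034  0.058] turn [-0.002 -0.001 -0.005]
[-0.60370524  0.47694012 -1.82642708]
```

Request:
drive_tool(plan="-0.03 -0.03 0.02 0 0 0 0.5;-0.03 -0.03 0.04 0 0 0 0.5;-0.03 -0.03 0.06 0 0 0 0.5;-0.03 -0.03 0.06 0 0 0 0.5")

```text
clock: 8.5
position: [0.4759, -0.125, 0.0295]
tcp_rot: [0.668, 0.744, 0.0, 0.0]
wrist_force: [0.2, 0.7, -1.9]
opening: 0.0642
grasp_force: 19.9
```

Request:
drive_tool(plan="0.02 0 0 0 0 0 0.5;0.04 0 0 0 0 0 0.5;0.06 0 0 0 0 0 0.5;0.06 0 0 0 0 0 0.5")

```text
clock: 8.83
position: [0.4749, -0.1177, 0.0294]
tcp_rot: [0.668, 0.744, -0.0, 0.0]
wrist_force: [-1.0, -3.5, -0.7]
opening: 0.0641
grasp_force: 20.0
```

Request:
drive_tool(plan="-0.005 0 0.015 0 0 0 0.5;-0.005 0 0.025 0 0 0 0.5;-0.005 0 0.025 0 0 0 0.5")

```text
clock: 9.08
position: [0.4749, -0.1182, 0.0259]
tcp_rot: [0.668, 0.744, 0.0, -0.0]
wrist_force: [-0.2, 0.0, -2.0]
opening: 0.064
grasp_force: 20.0
```

Request:
drive_tool(plan="0 0 0.01 0 0 0 0.5;0 0 0.02 0 0 0 0.5;0 0 0.02 0 0 0 0.5")

```text
clock: 9.33
position: [0.475, -0.1183, 0.0238]
tcp_rot: [0.668, 0.744, 0.0, 0.0]
wrist_force: [-2.1, -1.4, 2.1]
opening: 0.0639
grasp_force: 20.0
```

```bash
python3 -c "
from h import *
s=read_state();print(s['wrist_force'],s['position'])"
```

```text
[-2.11942812 -1.36077674  2.12109229] [ 0.47499035 -0.11832946  0.02382273]
```

Request:
drive_tool(plan="0 0 0 0 0 0 0.8;0 0 0 0 0 0 0.8;0 0 0 0 0 0 0.85;0 0 0 0 0 0 0.9;0 0 0 0 0 0 0.95;0 0 0 0 0 0 0.95;0 0 -0.1 0 0 0 0.95;0 0 -0.2 0 0 0 0.95")

```text
clock: 10.0
position: [0.4744, -0.1181, 0.0476]
tcp_rot: [0.668, 0.744, -0.0, -0.001]
wrist_force: [-0.3, -0.6, 0.4]
opening: 0.0867
grasp_force: 0.0
```

Request:
drive_tool(plan="0 0 -0.2 0 0 0 1;0 0 -0.5 0 0 0 1;0 0 -0.8 0 0 0 1;0 0 -0.8 0 0 0 1")

```text
clock: 10.33
position: [0.4775, -0.1192, 0.1492]
tcp_rot: [0.668, 0.744, 0.001, 0.004]
wrist_force: [1.6, -1.3, 0.9]
opening: 0.0913
grasp_force: 0.0
```

```bash
python3 go.py .589 .0705 .13 .38; python3 -c "
from fit import *
print(fit('thin_can',.589,.07,cams=('top',)))"
```

```text
t 10.33 p [ 0.4775 -0.1192  0.1492] op 0.0913 shift [1.474 1.091 0.163] turn [ 0.006  0.004 -0.261]
([([0.5913, 0.0722, 0.3489], np.float64(0.083)), ([0.5911, 0.0716, 0.3709], np.float64(0.082))], ['top'])
```

Request:
drive_tool(plan="0.35 0.27 0 0 0 0 1;0.74 0.55 0 0 0 0 1;0.74 0.55 0 0 0 0 1;0.74 0.55 0 0 0 0 1")

```text
clock: 10.72
position: [0.5328, -0.0193, 0.1429]
tcp_rot: [0.667, 0.745, 0.0, -0.0]
wrist_force: [-0.7, 0.3, -0.5]
opening: 0.0912
grasp_force: 0.0
```

Request:
drive_tool(plan="0.35 0.27 0 0 0 -0.12 1;0.74 0.55 0 0 0 -0.25 1;0.74 0.55 0 0 0 -0.25 1;0.74 0.55 0 0 0 -0.25 1;0.74 0.55 0 0 0 -0.25 1")

```text
clock: 11.13
position: [0.587, 0.0734, 0.1425]
tcp_rot: [0.565, 0.825, -0.0, -0.001]
wrist_force: [-0.8, -0.2, -0.7]
opening: 0.0909
grasp_force: 0.0
```

```bash
python3 go.py .5895 .071 .007 .37
```

```text
t 11.13 p [0.587  0.0734 0.1425] op 0.0909 shift [-0.026  0.014  1.129] turn [-0.001 -0.     0.   ]
```

Request:
drive_tool(plan="-0.03 0.01 0.3 0 0 0 1;-0.03 0.01 0.6 0 0 0 1;-0.03 0.01 0.85 0 0 0 1;-0.03 0.01 1 0 0 0 1;-0.03 0.01 1 0 0 0 1")

```text
clock: 11.55
position: [0.5863, 0.0682, 0.0197]
tcp_rot: [0.566, 0.824, -0.002, -0.003]
wrist_force: [-0.7, 0.5, 0.6]
opening: 0.091
grasp_force: 0.0
```

Request:
drive_tool(plan="0 0 0.08 0 0 0 1;0 0 0.08 0 0 0 0.5;0 0 0.08 0 0 0 0.5;0 0 0.08 0 0 0 0.5;0 0 0.08 0 0 0 0.5;0 0 0.08 0 0 0 0.5;0 0 0.08 0 0 0 0.5;0 0 0.08 0 0 0 0.5", newtons=20)

```text
clock: 12.22
position: [0.5902, 0.0694, 0.015]
tcp_rot: [0.566, 0.825, 0.0, 0.001]
wrist_force: [-2.2, -1.5, 6.9]
opening: 0.064
grasp_force: 20.0
```

Request:
drive_tool(plan="0 0 -0.3 0 0 0 0.5;0 0 -0.6 0 0 0 0.5;0 0 -1 0 0 0 0.5;0 0 -1 0 0 0 0.5;0 0 -1 0 0 0 0.5")

```text
clock: 12.63
position: [0.5915, 0.0695, 0.1374]
tcp_rot: [0.566, 0.825, 0.002, 0.002]
wrist_force: [0.6, 0.3, -2.3]
opening: 0.064
grasp_force: 20.0
```

```bash
python3 go.py .482 -.1776 .06 .113;python3 - <<'E'
from fit import *
im=get_image('scene'); 
cv2.imwrite('pics/s2.png',cv2.resize(im[150:320,100:370],None,fx=2.9,fy=2.9,interpolation=cv2.INTER_CUBIC))
from bp import b
print(fit('thick_can',*b(-.035,.085),z0=.012,yaws=[.11,.2]),b(-.035,.085))
E
```

```text
t 12.63 p [0.5915 0.0695 0.1374] op 0.064 shift [-1.591 -1.597  0.639] turn [0.006 0.001 0.244]
([([0.4735, -0.1179, 0.129], np.float64(0.049)), ([0.4735, -0.1179, 0.1301], np.float64(0.049))], ['scene']) (np.float64(0.4737191812914957), np.float64(-0.11744437267015685))
```

View pics/s2.png

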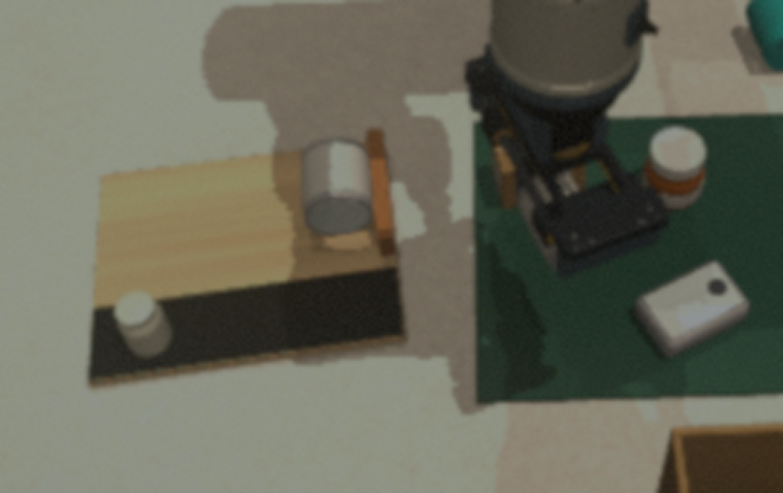

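Thick can lies snug at the stop (crop 337,187), thin can is in the gripper. Carry it over.

Request:
drive_tool(plan="-0.3 -0.3 0 0 0 0.1 0.5;-0.6 -0.6 0 0 0 0.2 0.5;-0.8 -0.8 0 0 0 0.245 0.5;-0.8 -0.8 0 0 0 0.245 0.5")

```text
clock: 13.12
position: [0.5313, -0.0583, 0.1323]
tcp_rot: [0.668, 0.744, -0.002, -0.002]
wrist_force: [1.4, -0.8, -1.3]
opening: 0.0637
grasp_force: 20.0
```

Request:
drive_tool(plan="-0.3 -0.18 0 0 0 0 0.5;-0.6 -0.36 0 0 0 0 0.5;-0.97 -0.57 0 0 0 0 0.5;-0.97 -0.57 0 0 0 0 0.5;-0.97 -0.57 0 0 0 0 0.5")

```text
clock: 13.53
position: [0.478, -0.1801, 0.1328]
tcp_rot: [0.668, 0.744, -0.0, -0.001]
wrist_force: [-0.7, -0.3, -0.7]
opening: 0.0638
grasp_force: 20.0
```

```bash
python3 go.py .4803 -.176 .035 .115
```

```text
t 13.53 p [ 0.478  -0.1801  0.1328] op 0.0638 shift [0.031 0.025 0.815] turn [-0.002 -0.001 -0.006]
```

Request:
drive_tool(plan="0.02 0.02 0.25 0 0 0 0.5;0.02 0.02 0.5 0 0 0 0.5;0.02 0.02 0.7 0 0 0 0.5;0.02 0.02 0.82 0 0 0 0.5;0.02 0.02 0.86 0 0 0 0.5;0.02 0.02 0.86 0 0 0 0.5;0.02 0.02 0.86 0 0 0 0.5")

```text
clock: 14.12
position: [0.482, -0.1748, 0.0309]
tcp_rot: [0.666, 0.746, -0.0, -0.0]
wrist_force: [0.3, -0.9, -0.3]
opening: 0.0637
grasp_force: 20.0
```

Request:
drive_tool(plan="0 0 0.01 0 0 0 0.5;0 0 0.02 0 0 0 0.5;0 0 0.02 0 0 0 0.5")

```text
clock: 14.37
position: [0.4822, -0.1755, 0.0291]
tcp_rot: [0.666, 0.746, 0.0, 0.001]
wrist_force: [-0.8, -0.2, -1.0]
opening: 0.0639
grasp_force: 20.0
```

Request:
drive_tool(plan="0 0 0.01 0 0 0 0.5;0 0 0.02 0 0 0 0.5;0 0 0.03 0 0 0 0.5;0 0 0.03 0 0 0 0.5")

```text
clock: 14.7
position: [0.4818, -0.1754, 0.0248]
tcp_rot: [0.666, 0.746, -0.0, -0.0]
wrist_force: [0.6, 0.0, -1.0]
opening: 0.0642
grasp_force: 20.0
```

Request:
drive_tool(plan="0.02 0 0 0 0 0 0.5;0.035 0 0 0 0 0 0.5;0.05 0 0 0 0 0 0.5;0.05 0 0 0 0 0 0.5")

```text
clock: 15.03
position: [0.4816, -0.1709, 0.0252]
tcp_rot: [0.666, 0.746, -0.001, 0.001]
wrist_force: [-3.4, -18.2, -3.0]
opening: 0.0637
grasp_force: 20.0
```

Contact with the thick can. Back off a hair, settle down, and release.

Request:
drive_tool(plan="-0.015 0 0.01 0 0 0 0.5;-0.015 0 0.02 0 0 0 0.5;-0.015 0 0.02 0 0 0 0.5")

```text
clock: 15.28
position: [0.4816, -0.1714, 0.0228]
tcp_rot: [0.666, 0.746, 0.0, 0.0]
wrist_force: [-0.6, -3.3, 4.9]
opening: 0.0639
grasp_force: 20.0
```

Request:
drive_tool(plan="0 0 0 0 0 0 0.8;0 0 0 0 0 0 0.8;0 0 0 0 0 0 0.85;0 0 0 0 0 0 0.9;0 0 0 0 0 0 0.95;0 0 0 0 0 0 0.95;0 0 -0.1 0 0 0 0.95;0 0 -0.2 0 0 0 0.95")

```text
clock: 15.95
position: [0.4809, -0.171, 0.0463]
tcp_rot: [0.666, 0.746, -0.0, -0.001]
wrist_force: [-0.1, 0.1, 0.7]
opening: 0.0866
grasp_force: 0.0
```

Request:
drive_tool(plan="0 0 -0.3 0 0 0 1;0 0 -0.6 0 0 0 1;0 0 -0.8 0 0 0 1;0 0 -0.8 0 0 0 1")

```text
clock: 16.28
position: [0.4835, -0.1722, 0.1471]
tcp_rot: [0.666, 0.746, 0.001, 0.003]
wrist_force: [2.3, -0.4, 0.6]
opening: 0.0912
grasp_force: 0.0
```

Request:
drive_tool(plan="0.35 0.15 0 0 0 0 1;0.7 0.3 0 0 0 0 1;1 0.4 0 0 0 0 1;1 0.4 0 0 0 0 1")

```text
clock: 16.62
position: [0.5162, -0.0414, 0.1422]
tcp_rot: [0.665, 0.746, 0.0, -0.001]
wrist_force: [-0.7, -0.2, -0.2]
opening: 0.0913
grasp_force: 0.0
```

Request:
drive_tool(plan="0.35 0.15 0 0 0 0 1;0.7 0.3 0 0 0 0 1;1 0.4 0 0 0 0 1;1 0.4 0 0 0 0 1")

```text
clock: 16.95
position: [0.5508, 0.0835, 0.1421]
tcp_rot: [0.665, 0.747, 0.001, -0.0]
wrist_force: [-1.4, -0.9, 0.9]
opening: 0.0914
grasp_force: 0.0
```

Request:
drive_tool(plan="0.35 0.15 0 0 0 0 1;0.7 0.3 0 0 0 0 1;1 0.4 0 0 0 0.08 1;1 0.4 0 0 0 0.08 1")

```text
clock: 17.28
position: [0.5851, 0.2084, 0.142]
tcp_rot: [0.698, 0.716, 0.001, -0.0]
wrist_force: [-2.6, -0.4, -0.1]
opening: 0.0909
grasp_force: 0.0
```

```bash
python3 - <<'E'
from fit import *
from bp import b
for n,p in (('thick_can',(-.035,.085)),('thin_can',(-.035,.033))):
    print(fit(n,*b(*p),z0=.012,yaws=[.11,.2]),b(*p))
print(fit('chock',.582,.318,cams=('scene',),yaws=[0,.1]))
E
python3 go.py .582 .318 .01 .027
```

```text
([([0.4735, -0.1179, 0.129], np.float64(0.049)), ([0.4735, -0.1179, 0.1301], np.float64(0.049))], ['scene']) (np.float64(0.4737191812914957), np.float64(-0.11744437267015685))
([([0.4795, -0.1691, 0.11], np.float64(0.0)), ([0.4795, -0.1691, 0.2], np.float64(0.0))], []) (np.float64(0.47953101288336253), np.float64(-0.1691185694568296))
([([0.5792, 0.3176, 0.0182], np.float64(0.062)), ([0.5797, 0.3179, 0.0083], np.float64(0.064))], ['scene'])
t 17.53 p [0.5838 0.2014 0.1422] op 0.091 shift [0.972 0.014 1.101] turn [-0.001  0.     0.001]
```

Request:
drive_tool(plan="0.4 0 0 0 0 0 1;0.8 -0.01 0 0 0 0 1;0.97 -0.01 0.2 0 0 0 1;0.97 -0.01 0.5 0 0 0 1;0.97 -0.01 0.8 0 0 0 1;0.97 -0.01 0.95 0 0 0 1;0.97 -0.01 1 0 0 0 1;0.97 -0.01 1 0 0 0 1")

```text
clock: 18.2
position: [0.5792, 0.3173, 0.0213]
tcp_rot: [0.697, 0.717, -0.001, -0.0]
wrist_force: [0.4, -0.5, 0.8]
opening: 0.0909
grasp_force: 0.0
```

Request:
drive_tool(plan="0 0 0.09 0 0 0 1;0 0 0.09 0 0 0 0.5;0 0 0.09 0 0 0 0.5;0 0 0.09 0 0 0 0.5;0 0 0.09 0 0 0 0.5;0 0 0.09 0 0 0 0.5;0 0 0.09 0 0 0 0.5;0 0 0.09 0 0 0 0.5", newtons=20)

```text
clock: 18.87
position: [0.5803, 0.3191, 0.0125]
tcp_rot: [0.697, 0.717, 0.001, 0.0]
wrist_force: [-0.3, -1.2, 6.3]
opening: 0.0636
grasp_force: 20.0
```

Request:
drive_tool(plan="0 0 -0.3 0 0 0 0.5;0 0 -0.6 0 0 0 0.5;0 0 -1 0 0 0 0.5;0 0 -1 0 0 0 0.5;0 0 -1 0 0 0 0.5")

```text
clock: 19.28
position: [0.5816, 0.3198, 0.1355]
tcp_rot: [0.697, 0.717, 0.003, 0.001]
wrist_force: [0.2, -0.0, -0.6]
opening: 0.064
grasp_force: 20.0
```

```bash
sed -i "s/    for c in cams:/    for c in cams:\n        get_image(c)/" fit.py; python3 - <<'E'
from fit import *
from bp import b
for n,p in (('thick_can',(-.035,.085)),('thin_can',(-.035,.033))):
    print(fit(n,*b(*p),z0=.012,yaws=[.11,.2]),b(*p))
im=get_image('scene'); 
cv2.imwrite('pics/s3.png',cv2.resize(im[140:310,100:420],None,fx=2.5,fy=2.5,interpolation=cv2.INTER_CUBIC))
E
python3 go.py .4848 -.2163 .04 .113
```

```text
([([0.474, -0.1178, 0.1144], np.float64(0.094)), ([0.4742, -0.1172, 0.1112], np.float64(0.095))], ['top', 'scene']) (np.float64(0.4737191812914957), np.float64(-0.11744437267015685))
([([0.4809, -0.1722, 0.16], np.float64(0.195)), ([0.4806, -0.1722, 0.1536], np.float64(0.196))], ['top', 'scene']) (np.float64(0.47953101288336253), np.float64(-0.1691185694568296))
t 19.73 p [0.5795 0.3188 0.1309] op 0.0638 shift [-4.435 -0.913  0.761] turn [-0.001  0.    -0.081]
```

View pics/s3.png

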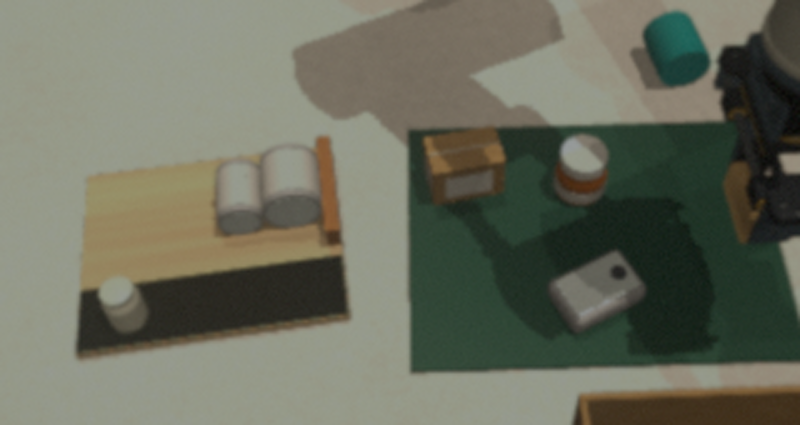

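Both cans lie side by side at the stop (crop 240,195 and 290,185); the chock is in the gripper. Carry it over.

Request:
drive_tool(plan="-0.35 0 0 0 0 -0.08 0.5;-0.7 0 0 0 0 -0.08 0.5;-1 0 0 0 0 -0.08 0.5;-1 0 0 0 0 -0.08 0.5")

```text
clock: 20.07
position: [0.583, 0.1934, 0.1314]
tcp_rot: [0.668, 0.744, -0.001, 0.0]
wrist_force: [1.6, 0.1, -0.8]
opening: 0.0638
grasp_force: 20.0
```

Request:
drive_tool(plan="-0.3 -0.1 0 0 0 0 0.5;-0.6 -0.2 0 0 0 0 0.5;-1 -0.35 0 0 0 0 0.5;-1 -0.35 0 0 0 0 0.5")

```text
clock: 20.4
position: [0.5531, 0.0707, 0.1314]
tcp_rot: [0.667, 0.745, -0.001, -0.0]
wrist_force: [1.0, -0.2, -0.4]
opening: 0.0639
grasp_force: 20.0
```

Request:
drive_tool(plan="-0.3 -0.1 0 0 0 0 0.5;-0.6 -0.2 0 0 0 0 0.5;-1 -0.35 0 0 0 0 0.5;-1 -0.35 0 0 0 0 0.5")

```text
clock: 20.73
position: [0.5253, -0.0531, 0.1316]
tcp_rot: [0.667, 0.745, -0.001, 0.0]
wrist_force: [0.4, -0.4, -1.1]
opening: 0.0636
grasp_force: 20.0
```

Request:
drive_tool(plan="-0.3 -0.1 0 0 0 0 0.5;-0.6 -0.2 0 0 0 0 0.5;-1 -0.35 0 0 0 0 0.5;-1 -0.35 0 0 0 0 0.5")

```text
clock: 21.07
position: [0.4974, -0.1773, 0.1317]
tcp_rot: [0.667, 0.745, -0.0, 0.001]
wrist_force: [0.5, 0.1, -0.6]
opening: 0.0642
grasp_force: 20.0
```

Request:
drive_tool(plan="-0.2 -0.07 0 0 0 0 0.5;-0.39 -0.15 0 0 0 0 0.5;-0.39 -0.15 0 0 0 0 0.5;-0.39 -0.15 0 0 0 0 0.5;-0.39 -0.15 0 0 0 0 0.5")

```text
clock: 21.48
position: [0.4856, -0.2208, 0.1315]
tcp_rot: [0.667, 0.745, 0.0, -0.0]
wrist_force: [0.8, 0.9, 0.1]
opening: 0.064
grasp_force: 20.0
```

```bash
python3 go.py .4855 -.2218 .027 .115
```

```text
t 21.48 p [ 0.4856 -0.2208  0.1315] op 0.064 shift [-0.009 -0.001  0.871] turn [-0.    -0.    -0.003]
```

Request:
drive_tool(plan="-0.01 0 0.25 0 0 0 0.5;-0.01 0 0.5 0 0 0 0.5;-0.01 0 0.7 0 0 0 0.5;-0.01 0 0.82 0 0 0 0.5;-0.01 0 0.88 0 0 0 0.5;-0.01 0 0.9 0 0 0 0.5;-0.01 0 0.9 0 0 0 0.5")

```text
clock: 22.07
position: [0.4859, -0.222, 0.0237]
tcp_rot: [0.666, 0.746, 0.0, -0.0]
wrist_force: [-0.4, -0.6, -0.8]
opening: 0.0637
grasp_force: 20.0
```

Request:
drive_tool(plan="0 0 0.01 0 0 0 0.5;0 0 0.02 0 0 0 0.5;0 0 0.02 0 0 0 0.5")

```text
clock: 22.32
position: [0.486, -0.2227, 0.0219]
tcp_rot: [0.666, 0.746, 0.0, 0.001]
wrist_force: [-0.6, 0.0, -0.4]
opening: 0.0638
grasp_force: 20.0
```

Request:
drive_tool(plan="0 0 0.006 0 0 0 0.5;0 0 0.012 0 0 0 0.5;0 0 0.012 0 0 0 0.5")

```text
clock: 22.57
position: [0.4859, -0.2227, 0.0204]
tcp_rot: [0.667, 0.746, 0.0, 0.0]
wrist_force: [-1.9, 1.2, 8.8]
opening: 0.0638
grasp_force: 20.0
```

Request:
drive_tool(plan="0.03 0 0 0 0 0 0.5;0.06 0 0 0 0 0 0.5;0.09 0 0 0 0 0 0.5;0.09 0 0 0 0 0 0.5")

```text
clock: 22.9
position: [0.485, -0.2118, 0.0204]
tcp_rot: [0.666, 0.746, 0.0, 0.001]
wrist_force: [1.7, 2.5, 7.3]
opening: 0.0643
grasp_force: 20.0
```

Request:
drive_tool(plan="0.015 0 0 0 0 0 0.5;0.03 0 0 0 0 0 0.5;0.04 0 0 0 0 0 0.5;0.04 0 0 0 0 0 0.5")

```text
clock: 23.23
position: [0.4846, -0.2075, 0.0204]
tcp_rot: [0.666, 0.746, 0.0, 0.001]
wrist_force: [1.6, -0.9, 7.5]
opening: 0.0639
grasp_force: 20.9
```

Request:
drive_tool(plan="0.01 0 0 0 0 0 0.5;0.02 0 0 0 0 0 0.5;0.02 0 0 0 0 0 0.5")

```text
clock: 23.48
position: [0.4852, -0.2063, 0.0205]
tcp_rot: [0.667, 0.745, 0.0, 0.002]
wrist_force: [3.0, -10.2, 1.5]
opening: 0.0638
grasp_force: 25.5
```

Request:
drive_tool(plan="-0.01 0 0 0 0 0 0.8;-0.01 0 0 0 0 0 0.8;-0.01 0 0 0 0 0 0.85;-0.01 0 0 0 0 0 0.9;-0.01 0 0 0 0 0 0.95;-0.01 0 0 0 0 0 0.95;-0.01 0 -0.1 0 0 0 0.95;-0.01 0 -0.2 0 0 0 0.95")

```text
clock: 24.15
position: [0.4837, -0.2058, 0.0438]
tcp_rot: [0.666, 0.746, -0.0, -0.0]
wrist_force: [0.5, -2.3, -0.1]
opening: 0.0865
grasp_force: 1.4
```

Request:
drive_tool(plan="0 0 -0.3 0 0 0 1;0 0 -0.6 0 0 0 1;0 0 -0.9 0 0 0 1;0 0 -0.9 0 0 0 1")

```text
clock: 24.48
position: [0.4861, -0.2067, 0.1577]
tcp_rot: [0.666, 0.746, 0.001, 0.004]
wrist_force: [1.8, -0.5, 1.6]
opening: 0.0911
grasp_force: 0.0
```

Request:
drive_tool(plan="0.35 0 0 0 0 0 1;0.7 0 0 0 0 0 1;1 -0.02 0 0 0 0 1;1 -0.02 0 0 0 0 1")

```text
clock: 24.82
position: [0.4652, -0.0814, 0.1515]
tcp_rot: [0.665, 0.747, -0.0, -0.002]
wrist_force: [-0.1, -0.8, 0.2]
opening: 0.0916
grasp_force: 0.0
```

Request:
drive_tool(plan="0.35 0 0 0 0 -0.04 1;0.7 0 0 0 0 -0.04 1;1 -0.02 0 0 0 -0.04 1;1 -0.02 0 0 0 -0.04 1;1 -0.02 0 0 0 -0.04 1")

```text
clock: 25.23
position: [0.4513, 0.034, 0.1518]
tcp_rot: [0.649, 0.761, -0.0, -0.0]
wrist_force: [0.3, -0.7, 0.7]
opening: 0.0911
grasp_force: 0.0
```

```bash
python3 - <<'E'
from fit import *
from bp import b
for n,p in (('thick_can',(-.035,.085)),('thin_can',(-.035,.033)),('chock',(-.035,-.002))):
    print(fit(n,*b(*p),z0=.012,yaws=[.11,.2]),b(*p))
E
python3 go.py .449 .0627 .03 .16
```

```text
([([0.4744, -0.1183, 0.1017], np.float64(0.606)), ([0.4738, -0.1189, 0.1426], np.float64(0.611))], ['top', 'scene']) (np.float64(0.4737191812914957), np.float64(-0.11744437267015685))
([([0.494, -0.1713, 0.2327], np.float64(0.186)), ([0.4943, -0.1716, 0.2396], np.float64(0.184))], ['top', 'scene']) (np.float64(0.47953101288336253), np.float64(-0.1691185694568296))
([([0.4904, -0.2176, 0.2624], np.float64(0.311)), ([0.49, -0.2176, 0.2876], np.float64(0.317))], ['top', 'scene']) (np.float64(0.4834428226086575), np.float64(-0.20389927883247472))
t 25.83 p [0.4522 0.0319 0.1518] op 0.0912 shift [0.258 0.013 1.015] turn [-0.    -0.    -0.006]
```

```bash
python3 - <<'E'
from fit import *
a=get_image('scene')[180:290,120:260]; b=get_image('top')[120:240,320:460]
f=lambda i:cv2.resize(i,(560,int(560*i.shape[0]/i.shape[1])),interpolation=cv2.INTER_CUBIC)
cv2.imwrite('pics/s4.png',cv2.resize(np.hstack([cv2.resize(a,(400,400),interpolation=2),cv2.resize(b,(400,400),interpolation=2)]),(800,400)))
E
```

```text
(no output)
```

View pics/s4.png

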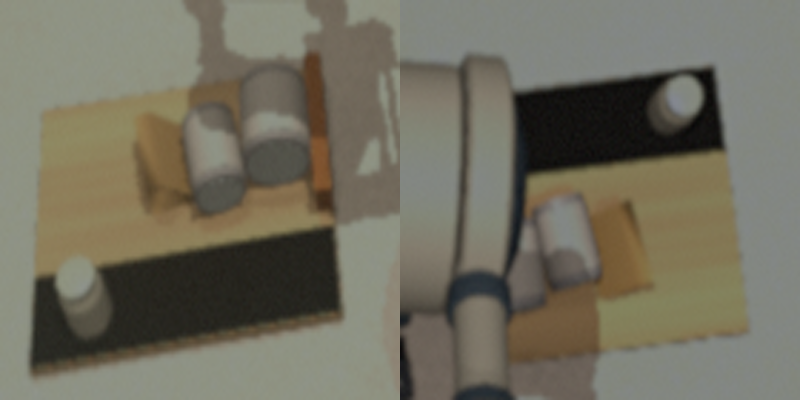

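The crop shows the thin can (215,155) shifted forward and turned, and the chock (160,165) turned: the finger caught the can's end. I'll square both up again, this time gripping the chock nearer its heel.

```bash
cat >> bp.py <<'E'
def inv(p,B=(.518,-.198,.112)):
    c,s=np.cos(B[2]),np.sin(B[2]); d=np.array(p[:2])-B[:2]; return np.round([c*d[0]+s*d[1],-s*d[0]+c*d[1],p[2]-B[2]],4)
E
python3 - <<'E'
from fit import *
from bp import *
for n,p,ya in (('thick_can',(-.035,.085),[.11]),('thin_can',(-.022,.03),[.11,.25]),('chock',(-.03,-.012),[.1,.27])):
    r=fit(n,*b(*p),z0=.012,yaws=ya,cams=('scene',)); print(n,[(inv(q),e) for q,e in r[0]])
E
python3 go.py .4915 -.23 .14 .113
```

```text
thick_can [(array([-0.035,  0.085, -0.002]), np.float64(0.0))]
thin_can [(array([-0.0207,  0.0288,  0.1727]), np.float64(0.052)), (array([-0.021 ,  0.0285,  0.1604]), np.float64(0.053))]
chock [(array([-0.0302, -0.0169,  0.241 ]), np.float64(0.116)), (array([-0.0307, -0.0169,  0.2491]), np.float64(0.115))]
t 26.23 p [0.4522 0.0321 0.1519] op 0.091 shift [-2.209 -0.011  0.099] turn [-0.    -0.     0.039]
```

Request:
drive_tool(plan="-0.35 0 0 0 0 0 1;-0.7 0 0 0 0 0 1;-1 0 0 0 0 0 1;-1 0 0 0 0 0 1")

```text
clock: 26.57
position: [0.4723, -0.0918, 0.1521]
tcp_rot: [0.652, 0.758, -0.0, 0.001]
wrist_force: [0.3, 0.4, 0.2]
opening: 0.091
grasp_force: 0.0
```

Request:
drive_tool(plan="-0.35 0 0 0 0 0 1;-0.7 0 0 0 0 0 1;-1 0 0 0 0 0 1;-1 0 0 0 0 0 1")

```text
clock: 26.9
position: [0.4905, -0.211, 0.1521]
tcp_rot: [0.652, 0.758, -0.0, 0.002]
wrist_force: [-0.0, -0.5, -0.1]
opening: 0.0913
grasp_force: 0.0
```

Request:
drive_tool(plan="-0.19 0 0 0 0 -0.1 1;-0.19 0 0 0 0 -0.19 1;-0.19 0 0 0 0 -0.19 1;-0.19 0 0 0 0 -0.19 1")

```text
clock: 27.23
position: [0.4922, -0.2273, 0.1517]
tcp_rot: [0.573, 0.819, 0.0, -0.0]
wrist_force: [-0.7, 0.7, -0.2]
opening: 0.0914
grasp_force: 0.0
```

```bash
python3 go.py .4936 -.2276 .024 .352
```

```text
t 27.23 p [ 0.4922 -0.2273  0.1517] op 0.0914 shift [-0.007  0.01   1.064] turn [-0.    -0.    -0.002]
```

Request:
drive_tool(plan="-0.01 0.01 0.3 0 0 0 1;-0.01 0.01 0.6 0 0 0 1;-0.01 0.01 0.85 0 0 0 1;-0.01 0.01 1 0 0 0 1;-0.01 0.01 1 0 0 0 1")

```text
clock: 27.65
position: [0.492, -0.2264, 0.0287]
tcp_rot: [0.573, 0.819, -0.0, -0.003]
wrist_force: [-0.7, 0.7, -0.1]
opening: 0.0911
grasp_force: 0.0
```

Request:
drive_tool(plan="0 0 0.06 0 0 0 1;0 0 0.06 0 0 0 0.5;0 0 0.06 0 0 0 0.5;0 0 0.06 0 0 0 0.5;0 0 0.06 0 0 0 0.5;0 0 0.06 0 0 0 0.5;0 0 0.06 0 0 0 0.5;0 0 0.06 0 0 0 0.5", newtons=15)

```text
clock: 28.32
position: [0.4945, -0.2286, 0.0256]
tcp_rot: [0.572, 0.82, 0.0, 0.001]
wrist_force: [-1.5, 1.4, 9.5]
opening: 0.0645
grasp_force: 14.9
```

Request:
drive_tool(plan="-0.05 0 -0.01 0 0 0 0.5;-0.1 0 -0.02 0 0 0 0.5;-0.2 0 -0.02 0 0 0.12 0.5;-0.25 0 -0.02 0 0 0.23 0.5;-0.25 0 -0.02 0 0 0.23 0.5;-0.25 0 -0.02 0 0 0.23 0.5")

```text
clock: 28.82
position: [0.5044, -0.2569, 0.0271]
tcp_rot: [0.665, 0.747, 0.0, 0.0]
wrist_force: [-0.0, 0.8, 0.1]
opening: 0.0646
grasp_force: 14.9
```

```bash
python3 -c "
from bp import *
print(b(-.035,-.045))"; python3 go.py .4882 -.2466 .024 .112
```

```text
(np.float64(0.48824876027116276), np.float64(-0.2466298646368387))
t 28.82 p [ 0.5044 -0.2569  0.0271] op 0.0646 shift [ 0.101 -0.124  0.026] turn [0.    0.    0.003]
```

Request:
drive_tool(plan="0.03 -0.06 0 0 0 0 0.5;0.06 -0.12 0 0 0 0 0.5;0.06 -0.12 0.012 0 0 0 0.5;0.06 -0.12 0.016 0 0 0 0.5")

```text
clock: 29.15
position: [0.4873, -0.2499, 0.0253]
tcp_rot: [0.666, 0.746, -0.0, -0.001]
wrist_force: [-9.2, 2.5, 17.7]
opening: 0.0647
grasp_force: 14.9
```

Request:
drive_tool(plan="0 0 0 0 0 0 0.8;0 0 0 0 0 0 0.8;0 0 0 0 0 0 0.85;0 0 0 0 0 0 0.9;0 0 0 0 0 0 0.95;0 0 -0.1 0 0 0 1;0 0 -0.4 0 0 0 1;0 0 -0.7 0 0 0 1")

```text
clock: 29.82
position: [0.4883, -0.2502, 0.1091]
tcp_rot: [0.666, 0.746, -0.0, -0.002]
wrist_force: [0.5, -0.5, 0.2]
opening: 0.0913
grasp_force: 0.0
```

Request:
drive_tool(plan="0.3 0.05 -0.1 0 0 -0.1 1;0.63 0.11 -0.1 0 0 -0.16 1;0.63 0.11 -0.1 0 0 -0.16 1;0.63 0.11 -0.1 0 0 -0.16 1")

```text
clock: 30.15
position: [0.494, -0.1726, 0.1215]
tcp_rot: [0.601, 0.8, 0.0, 0.0]
wrist_force: [0.8, -0.1, -0.2]
opening: 0.0912
grasp_force: 0.0
```

```bash
python3 go.py .4939 -.1717 .026 .277
```

```text
t 30.15 p [ 0.494  -0.1726  0.1215] op 0.0912 shift [0.007 0.001 0.796] turn [0.    0.    0.005]
```

Request:
drive_tool(plan="0 0 0.25 0 0 0 1;0 0 0.5 0 0 0 1;0 0 0.7 0 0 0 1;0 0 0.79 0 0 0 1;0 0 0.79 0 0 0 1")

```text
clock: 30.57
position: [0.4925, -0.1744, 0.0238]
tcp_rot: [0.602, 0.798, -0.0, -0.002]
wrist_force: [-0.4, -0.4, 0.6]
opening: 0.0914
grasp_force: 0.0
```

Request:
drive_tool(plan="0 0 0 0 0 0 0.5;0 0 0 0 0 0 0.5;0 0 0 0 0 0 0.5;0 0 0 0 0 0 0.5;0 0 0 0 0 0 0.5;0 0 0 0 0 0 0.5;0 0 0 0 0 0 0.5", newtons=15)

```text
clock: 31.15
position: [0.4945, -0.1746, 0.0272]
tcp_rot: [0.602, 0.799, 0.0, 0.001]
wrist_force: [-1.1, -1.0, 8.1]
opening: 0.0638
grasp_force: 15.0
```

Request:
drive_tool(plan="-0.05 0 -0.03 0 0 0 0.5;-0.1 -0.05 -0.05 0 0 0.05 0.5;-0.1 -0.1 -0.05 0 0 0.16 0.5;-0.1 -0.1 -0.05 0 0 0.16 0.5;-0.1 -0.1 -0.05 0 0 0.16 0.5")

```text
clock: 31.57
position: [0.4857, -0.1894, 0.0326]
tcp_rot: [0.666, 0.746, 0.0, 0.0]
wrist_force: [0.0, -0.3, -0.4]
opening: 0.0638
grasp_force: 15.0
```

```bash
python3 go.py .4803 -.176 .028 .113
```

```text
t 31.57 p [ 0.4857 -0.1894  0.0326] op 0.0638 shift [ 0.116 -0.032  0.038] turn [0.    0.    0.001]
```

Request:
drive_tool(plan="0.05 -0.03 0.02 0 0 0 0.5;0.1 -0.03 0.02 0 0 0 0.5;0.1 -0.03 0.03 0 0 0 0.5;0.1 -0.03 0.03 0 0 0 0.5")

```text
clock: 31.9
position: [0.4806, -0.1769, 0.0285]
tcp_rot: [0.666, 0.746, -0.0, -0.0]
wrist_force: [0.2, 0.1, -0.8]
opening: 0.064
grasp_force: 15.0
```

Request:
drive_tool(plan="0.01 0 0 0 0 0 0.5;0.02 0 0 0 0 0 0.5;0.03 0 0 0 0 0 0.5;0.03 0 0 0 0 0 0.5")

```text
clock: 32.23
position: [0.4803, -0.1739, 0.0288]
tcp_rot: [0.666, 0.746, 0.0, -0.0]
wrist_force: [0.0, -0.6, -1.0]
opening: 0.0638
grasp_force: 15.0
```

Request:
drive_tool(plan="0.01 0 0 0 0 0 0.5;0.02 0 0 0 0 0 0.5;0.02 0 0 0 0 0 0.5")

```text
clock: 32.48
position: [0.4804, -0.1726, 0.0289]
tcp_rot: [0.666, 0.746, -0.0, 0.001]
wrist_force: [-2.2, -9.5, -2.9]
opening: 0.064
grasp_force: 15.0
```

Request:
drive_tool(plan="0 0 0.01 0 0 0 0.5;0 0 0.015 0 0 0 0.5;0 0 0.015 0 0 0 0.5")

```text
clock: 32.73
position: [0.4807, -0.1724, 0.0272]
tcp_rot: [0.666, 0.746, -0.0, 0.001]
wrist_force: [0.3, -6.4, -0.7]
opening: 0.064
grasp_force: 15.0
```

Request:
drive_tool(plan="-0.01 0 0.004 0 0 0 0.5;-0.01 0 0.008 0 0 0 0.5;-0.01 0 0.008 0 0 0 0.5;-0.01 0 0.008 0 0 0 0.5")

```text
clock: 33.07
position: [0.4808, -0.1731, 0.0267]
tcp_rot: [0.666, 0.746, 0.0, 0.001]
wrist_force: [-0.6, 0.5, 12.8]
opening: 0.064
grasp_force: 15.0
```

Request:
drive_tool(plan="0 0 0 0 0 0 0.8;0 0 0 0 0 0 0.8;0 0 0 0 0 0 0.85;0 0 0 0 0 0 0.9;0 0 0 0 0 0 0.95;0 0 -0.1 0 0 0 1;0 0 -0.4 0 0 0 1;0 0 -0.7 0 0 0 1")

```text
clock: 33.73
position: [0.4791, -0.1723, 0.11]
tcp_rot: [0.666, 0.746, -0.0, -0.002]
wrist_force: [0.5, -0.5, 0.7]
opening: 0.0915
grasp_force: 0.0
```

Request:
drive_tool(plan="-0.3 0 -0.2 0 0 0 1;-0.65 0.02 -0.3 0 0 0 1;-0.65 0.02 -0.3 0 0 0 1;-0.65 0.02 -0.3 0 0 0 1")

```text
clock: 34.07
position: [0.4921, -0.2524, 0.1469]
tcp_rot: [0.667, 0.745, 0.0, 0.001]
wrist_force: [-0.0, -0.3, 0.4]
opening: 0.0909
grasp_force: 0.0
```

```bash
python3 - <<'E'
from fit import *
from bp import *
for n,p,ya in (('thin_can',(-.035,.032),[.11,.25]),('chock',(-.035,-.04),[.1,.2])):
    r=fit(n,*b(*p),z0=.012,yaws=ya,cams=('scene',)); print(n,[(inv(q),e) for q,e in r[0]],r[1])
a=get_image('scene')[180:290,110:260]
cv2.imwrite('pics/s5.png',cv2.resize(a,None,fx=4,fy=4,interpolation=2))
print(b(-.035,-.054))
E
python3 go.py .489 -.256 .024 .112
```

```text
thin_can [(array([-0.0357,  0.0314,  0.0072]), np.float64(0.066)), (array([-0.0359,  0.0306,  0.0143]), np.float64(0.067))] ['scene']
chock [(array([-0.0365, -0.0349, -0.0289]), np.float64(0.057)), (array([-0.0372, -0.0351, -0.0486]), np.float64(0.052))] ['scene']
(np.float64(0.48925465420052433), np.float64(-0.25557347561914745))
t 34.32 p [ 0.4908 -0.2489  0.1453] op 0.0916 shift [-0.058 -0.02   1.011] turn [-0.001 -0.001  0.001]
```

View pics/s5.png

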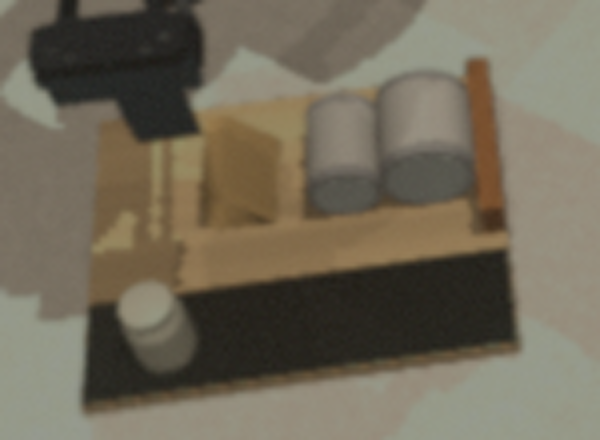

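Row is square again: cans at (343,155) and (425,140) in the crop, chock at (235,170) square with a gap. Grip it near its heel and slide it in.

Request:
drive_tool(plan="-0.01 -0.02 0.3 0 0 0 1;-0.01 -0.02 0.6 0 0 0 1;-0.01 -0.02 0.85 0 0 0 1;-0.01 -0.02 0.98 0 0 0 1;-0.01 -0.02 0.98 0 0 0 1")

```text
clock: 34.73
position: [0.487, -0.2495, 0.025]
tcp_rot: [0.666, 0.746, -0.0, -0.003]
wrist_force: [-0.1, 0.4, -0.0]
opening: 0.0916
grasp_force: 0.0
```

Request:
drive_tool(plan="0 0 0 0 0 0 0.5;0 0 0 0 0 0 0.5;0 0 0 0 0 0 0.5;0 0 0 0 0 0 0.5;0 0 0 0 0 0 0.5;0 0 0 0 0 0 0.5;0 0 0 0 0 0 0.5", newtons=15)

```text
clock: 35.32
position: [0.4896, -0.2519, 0.0295]
tcp_rot: [0.666, 0.746, 0.0, 0.001]
wrist_force: [-0.5, 0.3, 10.0]
opening: 0.0641
grasp_force: 15.0
```

Request:
drive_tool(plan="0.05 0 -0.004 0 0 0 0.5;0.1 0 -0.004 0 0 0 0.5;0.15 0 -0.004 0 0 0 0.5;0.2 0 -0.004 0 0 0 0.5;0.2 0 -0.004 0 0 0 0.5")

```text
clock: 35.73
position: [0.4867, -0.2268, 0.0295]
tcp_rot: [0.666, 0.746, 0.0, 0.001]
wrist_force: [0.9, 3.0, 7.7]
opening: 0.0639
grasp_force: 14.9
```

Request:
drive_tool(plan="0.01 0 0 0 0 0 0.5;0.02 0 0 0 0 0 0.5;0.03 0 0 0 0 0 0.5;0.03 0 0 0 0 0 0.5")

```text
clock: 36.07
position: [0.4866, -0.2241, 0.0295]
tcp_rot: [0.666, 0.746, 0.0, 0.001]
wrist_force: [1.3, -1.0, 6.0]
opening: 0.0645
grasp_force: 15.0
```

Request:
drive_tool(plan="0.01 0 0 0 0 0 0.5;0.02 0 0 0 0 0 0.5;0.02 0 0 0 0 0 0.5")

```text
clock: 36.32
position: [0.4863, -0.2217, 0.0295]
tcp_rot: [0.666, 0.746, 0.0, 0.001]
wrist_force: [1.1, -1.3, 5.8]
opening: 0.0639
grasp_force: 15.0
```

Request:
drive_tool(plan="0.01 0 0 0 0 0 0.5;0.02 0 0 0 0 0 0.5;0.02 0 0 0 0 0 0.5")

```text
clock: 36.57
position: [0.4862, -0.2198, 0.0295]
tcp_rot: [0.666, 0.746, -0.0, 0.001]
wrist_force: [1.1, -6.3, 4.0]
opening: 0.0639
grasp_force: 15.0
```

```bash
python3 - <<'E'
from fit import *
from bp import *
for n,p,ya in (('thin_can',(-.035,.032),[.11,.25]),):
    r=fit(n,*b(*p),z0=.012,yaws=ya,cams=('scene',)); print(n,[(inv(q),e) for q,e in r[0]],r[1])
s=read_state(); print(s['wrist_force'],inv([*s['position'][:2],.112]))
a=get_image('scene')[180:290,110:260]
cv2.imwrite('pics/s6.png',cv2.resize(a,None,fx=4,fy=4,interpolation=2))
E
```

```text
thin_can [(array([-0.0355,  0.0314,  0.0051]), np.float64(0.114)), (array([-0.0357,  0.0309,  0.0052]), np.float64(0.114))] ['scene']
[ 0.62531375 -5.72579039  5.31216548] [-0.034  -0.0181  0.    ]
```

View pics/s6.png

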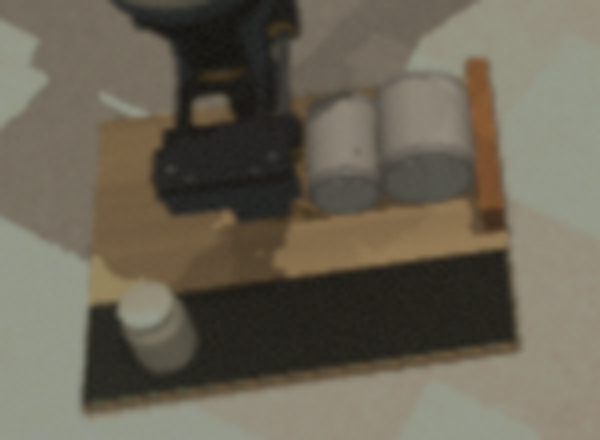

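Cans still square (343,150)/(425,135), chock touching with 6 N. Release and go for the carton.

Request:
drive_tool(plan="-0.01 0 0 0 0 0 0.6;-0.01 0 0 0 0 0 0.75;-0.01 0 0 0 0 0 0.85;-0.01 0 0 0 0 0 0.95;-0.01 0 0 0 0 0 0.95;-0.01 0 -0.1 0 0 0 0.95;-0.01 0 -0.4 0 0 0 0.95;-0.01 0 -0.7 0 0 0 1")

```text
clock: 37.38
position: [0.4844, -0.2198, 0.1128]
tcp_rot: [0.666, 0.746, -0.0, -0.002]
wrist_force: [1.4, -0.2, 1.1]
opening: 0.0898
grasp_force: 0.0
```

Request:
drive_tool(plan="0 0 -0.2 0 0 0 1;0.4 0 -0.3 0 0 0 1;0.8 0 -0.3 0 0 0 1;0.8 0 -0.3 0 0 0 1")

```text
clock: 37.72
position: [0.4735, -0.1214, 0.1496]
tcp_rot: [0.666, 0.746, 0.0, -0.0]
wrist_force: [0.1, -0.4, -0.7]
opening: 0.0916
grasp_force: 0.0
```

Request:
drive_tool(plan="0.35 0 0 0 0 0 1;0.7 0 0 0 0 0 1;0.8 0 0 0 0 0 1;0.8 0 0 0 0 0 1")

```text
clock: 38.05
position: [0.4631, -0.0268, 0.1488]
tcp_rot: [0.665, 0.747, -0.0, -0.001]
wrist_force: [0.4, -0.5, -0.6]
opening: 0.0913
grasp_force: 0.0
```

Request:
drive_tool(plan="0.35 0 0 0 0 -0.04 1;0.7 -0.03 0 0 0 -0.04 1;0.8 -0.03 0 0 0 -0.04 1;0.8 -0.03 0 0 0 -0.04 1")

```text
clock: 38.38
position: [0.4492, 0.0672, 0.1488]
tcp_rot: [0.65, 0.76, -0.0, -0.0]
wrist_force: [0.2, 0.2, 0.2]
opening: 0.0913
grasp_force: 0.0
```

```bash
python3 - <<'E'
from fit import *
from bp import *
for n,p,ya in (('thin_can',(-.035,.032),[.11,.25]),('chock',(-.035,-.003),[.1,.2])):
    r=fit(n,*b(*p),z0=.012,yaws=ya,cams=('scene',)); print(n,[(inv(q),e) for q,e in r[0]],r[1])
E
python3 go.py .449 .0627 .03 .16
```

```text
thin_can [(array([-0.0367,  0.03  ,  0.0322]), np.float64(0.108)), (array([-0.0358,  0.0304, -0.0006]), np.float64(0.109))] ['scene']
chock [(array([-0.0361, -0.0046, -0.0039]), np.float64(0.176)), (array([-0.0363, -0.0046, -0.0041]), np.float64(0.172))] ['scene']
t 38.58 p [0.4503 0.0643 0.1488] op 0.0913 shift [-0.011 -0.012  0.99 ] turn [ 0.     0.    -0.007]
```

Row is good. Grip the carton.

Request:
drive_tool(plan="-0.01 -0.01 0.2 0 0 0 1;-0.01 -0.01 0.5 0 0 0 1;-0.01 -0.01 0.8 0 0 0 1;-0.01 -0.01 1 0 0 0 1;-0.01 -0.01 1 0 0 0 1;-0.01 -0.01 1 0 0 0 1")

```text
clock: 39.08
position: [0.4484, 0.063, 0.0285]
tcp_rot: [0.651, 0.759, -0.001, -0.001]
wrist_force: [0.4, 0.1, -0.1]
opening: 0.0912
grasp_force: 0.0
```

Request:
drive_tool(plan="0 0 0 0 0 0 0.4;0 0 0 0 0 0 0.4;0 0 0 0 0 0 0.4;0 0 0 0 0 0 0.4;0 0 0 0 0 0 0.4;0 0 0 0 0 0 0.4;0 0 0 0 0 0 0.4;0 0 0 0 0 0 0.4", newtons=15)

```text
clock: 39.75
position: [0.4491, 0.0639, 0.0291]
tcp_rot: [0.651, 0.759, 0.0, 0.0]
wrist_force: [-0.7, 0.3, 6.9]
opening: 0.048
grasp_force: 14.9
```

Request:
drive_tool(plan="0 0 0 0 0 0 0.4;0 0 -0.3 0 0 0 0.4;0 0 -0.6 0 0 0 0.4;0 0 -0.9 0 0 0 0.4;0 0 -1 0 0 0 0.4;0 0 -1 0 0 0 0.4;0 0 -1 0 0 0 0.4")

```text
clock: 40.33
position: [0.449, 0.0639, 0.149]
tcp_rot: [0.651, 0.759, 0.0, 0.0]
wrist_force: [0.4, -0.2, -1.8]
opening: 0.0484
grasp_force: 14.9
```

```bash
python3 -c "
from bp import *
print(b(.07,.085))";python3 go.py .5781 -.1057 .05 .112
```

```text
(np.float64(0.5780613094184309), np.float64(-0.10570894349427191))
t 40.33 p [0.449  0.0639 0.149 ] op 0.0484 shift [-1.561  0.846  0.827] turn [0.001 0.    0.04 ]
```

Request:
drive_tool(plan="-0.3 0.15 0 0 0 0 0.4;-0.6 0.3 0 0 0 0 0.4;-0.78 0.42 0 0 0 0 0.4;-0.78 0.42 0 0 0 0 0.4")

```text
clock: 40.67
position: [0.5157, -0.0243, 0.1472]
tcp_rot: [0.652, 0.759, -0.0, 0.0]
wrist_force: [-0.8, 0.5, -1.3]
opening: 0.048
grasp_force: 14.9
```

Request:
drive_tool(plan="-0.3 0.15 0 0 0 0.04 0.4;-0.6 0.3 0 0 0 0.04 0.4;-0.78 0.42 0 0 0 0.04 0.4;-0.78 0.42 0 0 0 0.04 0.4;-0.78 0.42 0 0 0 0.04 0.4;-0.78 0.42 0 0 0 0.04 0.4")

```text
clock: 41.17
position: [0.5758, -0.1049, 0.1471]
tcp_rot: [0.666, 0.746, -0.001, -0.002]
wrist_force: [-0.7, -0.1, -1.6]
opening: 0.0479
grasp_force: 14.9
```

```bash
python3 go.py .5781 -.1057 .039 .112
```

```text
t 41.17 p [ 0.5758 -0.1049  0.1471] op 0.0479 shift [-0.01   0.021  0.901] turn [-0.003 -0.001 -0.   ]
```

Request:
drive_tool(plan="-0.01 0.02 0.2 0 0 0 0.4;-0.01 0.02 0.45 0 0 0 0.4;-0.01 0.02 0.65 0 0 0 0.4;-0.01 0.02 0.8 0 0 0 0.4;-0.01 0.02 0.88 0 0 0 0.4;-0.01 0.02 0.88 0 0 0 0.4;-0.01 0.02 0.88 0 0 0 0.4")

```text
clock: 41.75
position: [0.5793, -0.1059, 0.0434]
tcp_rot: [0.666, 0.746, -0.0, -0.0]
wrist_force: [0.2, 0.2, -0.1]
opening: 0.048
grasp_force: 14.9
```

Request:
drive_tool(plan="0 0 0.01 0 0 0 0.4;0 0 0.02 0 0 0 0.4;0 0 0.02 0 0 0 0.4;0 0 0.02 0 0 0 0.4")

```text
clock: 42.08
position: [0.5799, -0.1067, 0.0415]
tcp_rot: [0.666, 0.746, 0.0, 0.0]
wrist_force: [0.2, -0.5, -0.9]
opening: 0.048
grasp_force: 14.9
```

Request:
drive_tool(plan="0 0 0.01 0 0 0 0.4;0 0 0.02 0 0 0 0.4;0 0 0.03 0 0 0 0.4;0 0 0.03 0 0 0 0.4")

```text
clock: 42.42
position: [0.5796, -0.1066, 0.0372]
tcp_rot: [0.666, 0.746, -0.0, -0.0]
wrist_force: [-0.2, 0.3, -1.3]
opening: 0.0481
grasp_force: 14.9
```

Request:
drive_tool(plan="0 0 0.006 0 0 0 0.4;0 0 0.012 0 0 0 0.4;0 0 0.012 0 0 0 0.4")

```text
clock: 42.67
position: [0.5799, -0.1067, 0.0366]
tcp_rot: [0.666, 0.746, 0.0, 0.0]
wrist_force: [-3.6, 2.0, 13.4]
opening: 0.0476
grasp_force: 15.0
```

Request:
drive_tool(plan="0 0 0 0 0 0 0.6;0 0 0 0 0 0 0.7;0 0 0 0 0 0 0.8;0 0 0 0 0 0 0.9;0 0 -0.1 0 0 0 0.9;0 0 -0.4 0 0 0 0.9;0 0 -0.7 0 0 0 1;0 0 -0.9 0 0 0 1")

```text
clock: 43.33
position: [0.5803, -0.1068, 0.1475]
tcp_rot: [0.666, 0.746, 0.001, 0.001]
wrist_force: [0.4, 0.7, 0.4]
opening: 0.0904
grasp_force: 0.0
```

Request:
drive_tool(plan="0.3 0.05 0 0 0 0 1;0.6 0.1 0 0 0 0 1;0.9 0.15 0 0 0 0 1;0.9 0.15 0 0 0 0 1")

```text
clock: 43.67
position: [0.5853, 0.008, 0.1449]
tcp_rot: [0.665, 0.747, 0.001, -0.0]
wrist_force: [0.2, 0.8, 0.0]
opening: 0.0908
grasp_force: 0.0
```

Request:
drive_tool(plan="0.3 0.05 0 0 0 0 1;0.6 0.1 0 0 0 0 1;0.9 0.15 0 0 0 0 1;0.9 0.15 0 0 0 0 1")

```text
clock: 44.0
position: [0.5913, 0.1176, 0.1447]
tcp_rot: [0.665, 0.747, 0.001, -0.0]
wrist_force: [-1.3, 0.8, 0.1]
opening: 0.0914
grasp_force: 0.0
```

Request:
drive_tool(plan="0.3 0.05 0 0 0 -0.12 1;0.6 0.12 0 0 0 -0.24 1;0.6 0.12 0 0 0 -0.33 1;0.6 0.12 0 0 0 -0.33 1;0.6 0.12 0 0 0 -0.33 1")

```text
clock: 44.42
position: [0.5974, 0.1851, 0.1443]
tcp_rot: [0.529, 0.848, -0.0, 0.0]
wrist_force: [0.5, -0.3, -0.3]
opening: 0.0915
grasp_force: 0.0
```

```bash
python3 - <<'E'
from fit import *
from bp import *
for n,p,ya,z in (('thick_can',(-.035,.085),[.11],.012),('thin_can',(-.035,.032),[.11,.25],.012),('chock',(-.035,-.003),[.1,.2],.012),('carton',(.07,.085),[.05,.2],.012)):
    r=fit(n,*b(*p),z0=z,yaws=ya); print(n,[(inv(q),e) for q,e in r[0]],r[1])
E
python3 go.py .5965 .1834 .005 .46
```

```text
thick_can [(array([-0.0359,  0.085 , -0.0068]), np.float64(0.158))] ['top', 'scene']
thin_can [(array([-0.0352,  0.0315, -0.0149]), np.float64(0.191)), (array([-0.0353,  0.0315, -0.0039]), np.float64(0.192))] ['top', 'scene']
chock [(array([-0.0363, -0.0062,  0.1927]), np.float64(0.696)), (array([-0.0358, -0.0055,  0.0848]), np.float64(0.704))] ['top', 'scene']
carton [(array([0.0704, 0.082 , 0.0213]), np.float64(0.163)), (array([ 0.0708,  0.082 , -0.012 ]), np.float64(0.163))] ['top', 'scene']
t 45.22 p [0.5976 0.1853 0.1438] op 0.0912 shift [-0.01  -0.015  1.157] turn [-0.    -0.    -0.002]
```

Request:
drive_tool(plan="-0.01 -0.01 0.3 0 0 0 1;-0.01 -0.01 0.6 0 0 0 1;-0.01 -0.01 0.85 0 0 0 1;-0.01 -0.01 1 0 0 0 1;-0.01 -0.01 1 0 0 0 1;-0.01 -0.01 1 0 0 0 1")

```text
clock: 45.72
position: [0.5967, 0.1836, 0.0235]
tcp_rot: [0.528, 0.849, -0.001, -0.001]
wrist_force: [0.0, -0.1, -0.3]
opening: 0.0911
grasp_force: 0.0
```

Request:
drive_tool(plan="0 0 0.06 0 0 0 1;0 0 0.11 0 0 0 1;0 0 0.11 0 0 0 1;0 0 0.11 0 0 0 1")

```text
clock: 46.05
position: [0.5972, 0.1837, 0.011]
tcp_rot: [0.528, 0.849, 0.0, 0.0]
wrist_force: [0.2, -0.1, -0.2]
opening: 0.0914
grasp_force: 0.0
```

Request:
drive_tool(plan="0 0 0 0 0 0 0.4;0 0 0 0 0 0 0.4;0 0 0 0 0 0 0.4;0 0 0 0 0 0 0.4;0 0 0 0 0 0 0.4;0 0 0 0 0 0 0.4;0 0 0 0 0 0 0.4;0 0 0 0 0 0 0.4", newtons=15)

```text
clock: 46.72
position: [0.5971, 0.1836, 0.0107]
tcp_rot: [0.528, 0.849, 0.0, 0.0]
wrist_force: [0.4, 0.1, 2.5]
opening: 0.0557
grasp_force: 15.0
```

Request:
drive_tool(plan="0 0 -0.2 0 0 0 0.4;0 0 -0.5 0 0 0 0.4;0 0 -0.8 0 0 0 0.4;0 0 -1 0 0 0 0.4;0 0 -1 0 0 0 0.4")

```text
clock: 47.13
position: [0.5996, 0.1842, 0.1358]
tcp_rot: [0.528, 0.849, 0.003, 0.003]
wrist_force: [1.5, 0.7, -0.3]
opening: 0.0559
grasp_force: 15.0
```

Request:
drive_tool(plan="-0.2 0 -0.2 0 0 0.12 0.4;-0.5 0 -0.3 0 0 0.24 0.4;-0.8 -0.1 -0.3 0 0 0.33 0.4;-0.9 -0.2 -0.3 0 0 0.33 0.4;-0.9 -0.2 -0.3 0 0 0.33 0.4")

```text
clock: 47.55
position: [0.6226, 0.0725, 0.166]
tcp_rot: [0.668, 0.744, -0.001, -0.0]
wrist_force: [0.6, -0.3, -1.5]
opening: 0.0558
grasp_force: 15.0
```

```bash
python3 -c "
from bp import *
print(b(.0705,.082))";python3 go.py .5789 -.1087 .1 .112;  python3 - <<'E'
from fit import *
from bp import *
r=fit('carton',*b(.07,.082),z0=.012,yaws=[.05,.2]); print([(inv(q),e) for q,e in r[0]],r[1])
cv2.imwrite('pics/s7.png',cv2.resize(get_image('scene')[160:310,110:310],None,fx=4,fy=4,interpolation=2))
E
```

```text
(np.float64(0.5788934746716798), np.float64(-0.10863426415896586))
t 47.55 p [0.6226 0.0725 0.166 ] op 0.0558 shift [-1.461 -0.525  0.551] turn [-0.001  0.001 -0.004]
[(array([0.0708, 0.0822, 0.0048]), np.float64(0.154)), (array([ 0.0711,  0.0824, -0.0128]), np.float64(0.153))] ['top', 'scene']
```

View pics/s7.png

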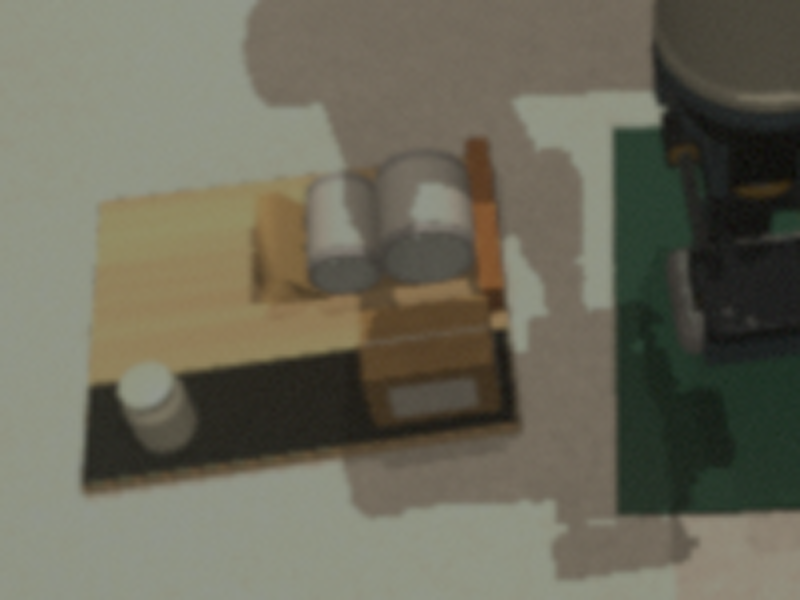

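Row, carton (430,370) all in place; tin in the gripper. Bring it over the carton.

Request:
drive_tool(plan="-0.25 -0.1 0 0 0 0 0.4;-0.5 -0.2 0 0 0 0 0.4;-0.75 -0.26 0 0 0 0 0.4;-0.75 -0.26 0 0 0 0 0.4")

```text
clock: 48.13
position: [0.6017, -0.0202, 0.1665]
tcp_rot: [0.667, 0.745, -0.001, 0.0]
wrist_force: [0.4, 0.2, -0.5]
opening: 0.0561
grasp_force: 15.0
```

Request:
drive_tool(plan="-0.25 -0.1 0 0 0 0 0.4;-0.5 -0.2 0 0 0 0 0.4;-0.71 -0.26 0 0 0 0 0.4;-0.71 -0.26 0 0 0 0 0.4;-0.71 -0.26 0 0 0 0 0.4;-0.71 -0.26 0 0 0 0 0.4")

```text
clock: 48.63
position: [0.581, -0.104, 0.1665]
tcp_rot: [0.666, 0.746, 0.0, -0.0]
wrist_force: [0.4, 0.6, -1.2]
opening: 0.0557
grasp_force: 15.0
```

```bash
python3 go.py .579 -.1085 .082 .113
```

```text
t 48.63 p [ 0.581  -0.104   0.1665] op 0.0557 shift [-0.036 -0.021  0.704] turn [ 0.    -0.    -0.001]
```

Request:
drive_tool(plan="-0.04 -0.02 0.15 0 0 0 0.4;-0.04 -0.02 0.35 0 0 0 0.4;-0.04 -0.02 0.52 0 0 0 0.4;-0.04 -0.02 0.64 0 0 0 0.4;-0.04 -0.02 0.7 0 0 0 0.4;-0.04 -0.02 0.7 0 0 0 0.4;-0.04 -0.02 0.7 0 0 0 0.4")

```text
clock: 49.22
position: [0.5793, -0.1093, 0.0829]
tcp_rot: [0.666, 0.746, 0.0, -0.0]
wrist_force: [-1.2, 1.0, -0.7]
opening: 0.0558
grasp_force: 15.0
```

Request:
drive_tool(plan="0 0 0.01 0 0 0 0.4;0 0 0.02 0 0 0 0.4;0 0 0.02 0 0 0 0.4;0 0 0.02 0 0 0 0.4")

```text
clock: 49.55
position: [0.5791, -0.11, 0.0807]
tcp_rot: [0.666, 0.746, 0.0, 0.0]
wrist_force: [0.0, 0.1, -2.2]
opening: 0.056
grasp_force: 15.0
```

Request:
drive_tool(plan="0 0 0.01 0 0 0 0.4;0 0 0.018 0 0 0 0.4;0 0 0.018 0 0 0 0.4")

```text
clock: 49.8
position: [0.5788, -0.11, 0.0779]
tcp_rot: [0.667, 0.746, -0.0, -0.0]
wrist_force: [-0.5, -0.3, -1.5]
opening: 0.0559
grasp_force: 15.0
```

Request:
drive_tool(plan="0 0 0.006 0 0 0 0.4;0 0 0.012 0 0 0 0.4;0 0 0.012 0 0 0 0.4")

```text
clock: 50.05
position: [0.5789, -0.11, 0.0767]
tcp_rot: [0.666, 0.746, 0.0, 0.0]
wrist_force: [-1.0, 0.6, 1.9]
opening: 0.0563
grasp_force: 15.0
```

Request:
drive_tool(plan="0 0 0.003 0 0 0 0.62;0 0 0.003 0 0 0 0.66;0 0 0.003 0 0 0 0.72;0 0 0.003 0 0 0 0.8;0 0 0.003 0 0 0 0.9;0 0 -0.05 0 0 0 0.9;0 0 -0.25 0 0 0 0.9;0 0 -0.5 0 0 0 0.9")

```text
clock: 50.72
position: [0.5777, -0.1096, 0.1361]
tcp_rot: [0.666, 0.746, -0.001, -0.002]
wrist_force: [-0.3, 0.4, -0.7]
opening: 0.0821
grasp_force: 0.0
```

Request:
drive_tool(plan="0 0 -0.3 0 0 0 1;0.4 0 -0.5 0 0 0 1;0.8 0 -0.5 0 0 0 1;1 0 -0.5 0 0 0 1;1 0 -0.5 0 0 0 1")

```text
clock: 51.13
position: [0.5645, 0.0151, 0.198]
tcp_rot: [0.665, 0.747, 0.001, -0.0]
wrist_force: [-0.3, -0.0, -0.2]
opening: 0.0909
grasp_force: 0.0
```

Request:
drive_tool(plan="0.4 0 0 0 0 0 1;0.8 0 0 0 0 0 1;1 0 0 0 0 0 1;1 0 0 0 0 0 1;1 0 0 0 0 0 1")

```text
clock: 51.55
position: [0.5517, 0.1303, 0.197]
tcp_rot: [0.665, 0.747, 0.0, 0.0]
wrist_force: [-0.1, -0.5, -0.1]
opening: 0.0911
grasp_force: 0.0
```

```bash
python3 - <<'E'
from fit import *
from bp import *
for n,p,ya,z in (('thick_can',(-.035,.085),[.11],.012),('thin_can',(-.035,.032),[.11,.25],.012),('chock',(-.035,-.003),[.1,.2],.012),('carton',(.07,.082),[.1],.012),('flat_tin',(.07,.082),[.05,.2],.07)):
    r=fit(n,*b(*p),z0=z,yaws=ya); print(n,[(inv(q),e) for q,e in r[0]],r[1])
cv2.imwrite('pics/s8.png',np.hstack([cv2.resize(get_image('scene')[160:310,110:260],(400,400),interpolation=2),cv2.resize(get_image('top')[120:240,320:450],(400,400),interpolation=2)]))
E
```

```text
thick_can [(array([-0.0355,  0.0851,  0.0118]), np.float64(0.211))] ['top', 'scene']
thin_can [(array([-0.0354,  0.0315, -0.0074]), np.float64(0.23)), (array([-0.0356,  0.0311,  0.0002]), np.float64(0.228))] ['top', 'scene']
chock [(array([-0.0345, -0.0033, -0.0044]), np.float64(0.551)), (array([-0.0348, -0.0038, -0.0041]), np.float64(0.548))] ['top', 'scene']
carton [(array([0.0726, 0.08  , 0.0347]), np.float64(0.622))] ['scene']
flat_tin [(array([ 0.0689,  0.0812, -0.0343]), np.float64(0.283)), (array([0.0689, 0.0811, 0.0025]), np.float64(0.283))] ['top', 'scene']
```

View pics/s8.png

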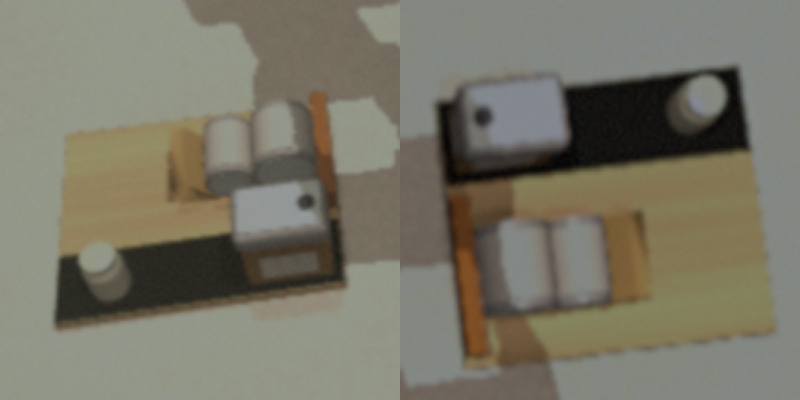

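Both views show the row square and tight (right half: 520,265 / 580,260 / 630,260), with the tin centred on the carton (510,115). Handing in.

```bash
python3 -c "
from cell import finish_job
print(finish_job())"
```

```text
the job is handed in; nothing more can be done
None
```

I handed the job in at about 52 s of the 134 s allowed. My last camera check put the cans, chock, carton and tin within tolerance, though `finish_job` returned no verdict; the first chock placement knocked the thin can askew, so I reset both.

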